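# Fetch the brass reference disc from behind the sample jars for the thickness gauge

## Task

The gauge needs its brass reference disc, which stands hemmed in at the rear of the storage tray. Move the three jars in its way to the taped side area, stand the brass disc centred on the red ring of the gauge's stage, and only then put each jar back in the tray, centred on the spot of its own cap's colour. Keep the jars and discs upright and leave the steel disc where it stands.

Things in the scene. Friction and masses are not known exactly. Their poses are not given: they have to be found in the camera images.
- jar_red: Loose screw-cap sample jar, white with a red cap and a thin red band: an upright cylinder 52 mm in diameter (cap too) and 96 mm tall, the cap being its top 24 mm; 120 to 240 g. Origin at the centre of its underside, z up along its axis; its yaw means nothing. At the start it stands in the tray on the spot of its own colour.
- jar_blue: Loose screw-cap sample jar, white with a blue cap and a thin blue band: an upright cylinder 52 mm in diameter (cap too) and 96 mm tall, the cap being its top 24 mm; 120 to 240 g. Origin at the centre of its underside, z up along its axis; its yaw means nothing. At the start it stands in the tray on the spot of its own colour.
- jar_yellow: Loose screw-cap sample jar, white with a yellow cap and a thin yellow band: an upright cylinder 52 mm in diameter (cap too) and 96 mm tall, the cap being its top 24 mm; 120 to 240 g. Origin at the centre of its underside, z up along its axis; its yaw means nothing. At the start it stands in the tray on the spot of its own colour.
- spot_red: Flat red spot, 66 mm across, without thickness, on the floor of the fixed grey storage tray: home of the jar with the red cap, around whose foot it shows at the start. Origin at its centre on the tray's floor, 6 mm above the bench. Its axes are the tray's: +x to the tray's rear, z up. Tray walls: rear (+x) 50 mm above the bench, the others 18 mm.
- spot_blue: Flat blue spot, 66 mm across, without thickness, on the floor of the fixed grey storage tray: home of the jar with the blue cap, around whose foot it shows at the start. Origin at its centre on the tray's floor, 6 mm above the bench. Axes as the tray's, +x to its rear. The tray's inside: 130 mm along x, 190 mm along y, walls 5 mm.
- spot_yellow: Flat yellow spot, 66 mm across, without thickness, on the floor of the fixed grey storage tray: home of the jar with the yellow cap, around whose foot it shows at the start. Origin at its centre on the tray's floor, 6 mm above the bench. Axes as the tray's, +x to its rear. The 3 spots lie left, right and in front of the brass disc's place, 57 mm from it; which colour is where changes.
- disc_brass: Loose solid brass-yellow reference disc: a cylinder standing upright, 40 mm in diameter and 32 mm tall, 240 to 480 g. Origin at the centre of its underside, z up; its yaw means nothing. At the start it stands on the tray's floor, 8 mm before the rear wall and about 10 mm from each of the three jars around it: fingers fit beside it, left and right along the tray's y, only once they are gone.
- disc_steel: Loose solid steel-grey disc, a bystander: a cylinder standing upright, 40 mm in diameter and 32 mm tall, 310 g. Origin at the centre of its underside, z up; its yaw means nothing. It stands in one of the tray's two front corners (the other holds a small flat box with a whitish lid, 34 mm square and 19 mm tall) and is to stay there.
- side_area: Side area: a rectangle on the bench marked by flat yellow tape corners, 280 mm along its x and 120 mm along its y over the outside of the tape, right of the tray as the robot sees it. Origin at its centre on the bench's surface, z up. Nothing stands in it at the start; three jars fit in a row along its x, 75 mm apart.
- stage: Fixed load stage of the grey and white gauge on the robot's left: a bright plate, 160 mm along x, 180 along y, with a printed red ring (56 mm outside, 48 inside diameter) and cross-hair lines. Origin at the ring's centre on the plate's top, 95 mm above the bench, z up. +x points into the gauge, whose tall hood begins 170 mm or more beyond the ring; elsewhere all is open, the deck 25 mm lower.
Mind the look-alikes: they are no part of the job. Leave any green or turquoise look-alike of the disc_brass alone. Of the things that look like the jar_yellow, the larger one is meant.

How it is judged:
On the way, in this order (a step that is already met when the one before it is completed fails the run):
1. all three jars stand upright inside the taped side area (x of jar_red in the frame of side_area between -0.12 and 0.12 m and y of jar_red in the frame of side_area between -0.042 and 0.042 m and z of jar_red in the frame of side_area between -0.005 and 0.006 m and angle between each of jar_red, jar_blue, jar_yellow's own z axis and vertical below 0.1 rad and linear speed of each of jar_red, jar_blue, jar_yellow below 0.03 m/s and x of jar_blue in the frame of side_area between -0.12 and 0.12 m and y of jar_blue in the frame of side_area between -0.042 and 0.042 m and z of jar_blue in the frame of side_area between -0.005 and 0.006 m and x of jar_yellow in the frame of side_area between -0.12 and 0.12 m and y of jar_yellow in the frame of side_area between -0.042 and 0.042 m and z of jar_yellow in the frame of side_area between -0.005 and 0.006 m), for 0.2 s.
2. the brass disc stands on the stage's red ring, the jars still in the side area (all of step 1 and horizontal distance between disc_brass and stage below 0.01 m and angle between disc_brass's own z axis and vertical below 0.1 rad and linear speed of disc_brass below 0.02 m/s and z of disc_brass in the frame of stage between -0.005 and 0.006 m), for 0.2 s.
At the end, for the whole second after the job is handed in: The brass disc stands upright and still on the stage, its centre within 10 mm of the ring's centre; each jar stands upright and still on the tray's floor, its centre within 12 mm of that of the spot of its own colour; the steel disc stands within 15 mm of where it was (horizontal distance between disc_brass and stage below 0.01 m and angle between each of disc_brass, jar_red, jar_blue, jar_yellow, disc_steel's own z axis and vertical below 0.1 rad and linear speed of each of disc_brass, jar_red, jar_blue, jar_yellow below 0.02 m/s and z of disc_brass in the frame of stage between -0.005 and 0.006 m and horizontal distance between jar_red and spot_red below 0.012 m and z of jar_red in the frame of spot_red between -0.005 and 0.006 m and horizontal distance between jar_blue and spot_blue below 0.012 m and z of jar_blue in the frame of spot_blue between -0.005 and 0.006 m and horizontal distance between jar_yellow and spot_yellow below 0.012 m and z of jar_yellow in the frame of spot_yellow between -0.005 and 0.006 m and distance of disc_steel from where it was at the start of the episode below 0.015 m); the robot touches nothing.
It fails at once if a jar is tipped over (more than about 40 degrees) (angle between any of jar_red, jar_blue, jar_yellow's own z axis and vertical above 0.7 rad).
It fails at once if the brass disc is tipped over (more than about 40 degrees) (angle between disc_brass's own z axis and vertical above 0.7 rad).
It fails at once if the steel disc is displaced by more than 15 mm or tipped over (distance of disc_steel from where it was at the start of the episode above 0.015 m or angle between disc_steel's own z axis and vertical above 0.7 rad).
It also fails if it takes over 144 s, if anything falls off the work surface, if the arm or the gripper's body presses on something with over 40 N, if the wrist force passes 120 N, or if a joint passes its speed limit or range.

## Robot

A 6-joint arm with a two-finger parallel gripper is mounted at the origin on the work surface. World frame = base frame: x ahead of the robot, y to its left, z up, the work surface at z = 0. Lengths are in m, angles in rad, forces in N, time in s.
With the tool pointing down it reaches from about 0.35 to 0.85 m from the base axis. Payload 8.1 kg.
Tool frame: the origin (TCP) lies between the finger pads; the fingertips stand 8 mm ahead of it and the grasp point (between the pads) lies 11 mm behind it (robot.tip_reach is the y of the fingertips in the tool frame, in m); y points along the fingers, z is the direction in which the jaws open and shut, and the axes are right-handed (so a half turn about y gives the same grasp; the last joint's range is limited). The gripper opens to 93 mm and grips with 3 to 60 N. Pads are 15 mm wide; open, the fingers measure 128 mm over their backs; the gripper's body (75 mm by 188 mm) begins 65 mm behind the grasp point.
Start: joints at [-1.318, 0.13, 1.488, -0, 1.523, -0.085], TCP at [0.199, -0.566, 0.227] pointing down, gripper open.
Joint ranges: [-2.96, 2.96], [-0.89, 2.26], [0.02, 2.5], [-1.34, 4.48], [0, 2.73], [-2.66, 2.66]. Speed limits (rad/s): [2.39, 2.39, 2.79, 3.14, 3.14, 3.14].

## Interface

Orientations are given as a rotation vector (axis times angle).
In Python, from plant import robot gives the robot as it stands.
- The arm moves only by the tool carry_out, never from a script. Its argument "increments" is a list of rows, each an object with "linear": the shift along the tool's x, y, z in m, a list of three; "yaw": the turn about the tool's y in rad. A call has 1 to 5 rows; each row is the pose to reach, as a shift and turn from the pose measured when the call began, along the tool's axes at that moment; what a row does not reach only later rows make up. A row lasts 1/8 s, in which the tool goes at most 62.5 mm and 10.7 degrees, less where a joint would pass 70% of its speed; a pose out of reach is approached as far as the arm can. A call with a gripper value outside its range is refused whole. "gripper" is the opening, from 0 (shut) to 1 (fully open), set as the call begins (left out, the last holds). The fingers move at their own pace and stop on an object; "newtons" is the grip in N (left out, the last holds). Time passes only in rows, so rows that repeat a pose let the fingers close. It gives the time, the measured TCP pose, the force and the opening at its end, in the units of the state.
- robot.read_state(): the state, without advancing time (a new reading comes with each control period).
- robot.read_camera(name): name is "side" or "top" or "wrist"; returns the picture (384x512x3 uint8, blue, green, red); there is no depth.
- robot.camera_params(name): a dict with "fov_y" (degrees; the focal length in pixels is half the picture's height over the tangent of half this angle, whatever the lens; pixels are square), "cx", "cy" (the principal point, pixels), "R" (3x3) and "t" (3): a world point X has camera coordinates R X + t. Camera axes: x right, y down, z forward; pixel columns grow to the right and rows downward; lengths in m; the calibration is good to about 2 mm. A picture is of the moment at which its call begins: read the wrist's pose just before it. camera_params takes no time and is no camera call; for the wrist camera it gives the pose at the moment of the call.
- robot.close_job(): hands the job in, once; it reports no verdict.
The state is a dict: "t": time; "q": joint angles; "dq": joint speeds; "joint_torque": joint torques, N m; "tool_pos": TCP position; "orientation": TCP orientation; "force": force on the tool from outside, world axes, zero at the start; "wrist_torque": the same for the moment, N m; "opening": finger opening in m.
Only numpy, scipy, OpenCV 4.12 (cv2) and the standard library are available. Lean on these libraries where they do the work, as an engineer would, in place of code of your own. Each camera call takes 0.05 s, during which the arm holds its last target.

## Working session

There is one attempt and no reset: what is moved stays moved. The work goes in short steps, Python scripts to look and compute and a tool call to move; the robot and the scene stay as the last step left them, time stands still between calls to the robot, and variables do not carry over. Pictures are saved under pics/ and viewed, and the job is handed in when it is done.

Besides the shell and the picture viewer there is one more tool, called after "Emit:" as name(argument=value, ...), one argument or row to a line, values as JSON. carry_out: Moves the arm, as the interface text tells. Its arguments: {"type":"object","properties":{"increments":{"type":"array","items":{"type":"object","properties":{"linear":{"type":"array","items":{"type":"number"}},"yaw":{"type":"number"}}}},"gripper":{"type":"number"},"newtons":{"type":"number"}},"required":["increments"]}

```bash
ls; mkdir -p pics
python3 - <<'E'
from plant import robot
import cv2,numpy as np
s=robot.read_state(); print({k:np.round(v,4) for k,v in s.items()}, robot.tip_reach)
for n in ["side","top","wrist"]:
    p=robot.camera_params(n); print(n,p)
    cv2.imwrite(f"pics/{n}0.png",robot.read_camera(n))
E
```

```text
pics
{'t': np.float64(0.0), 'q': array([-1.3184,  0.1311,  1.4893, -0.    ,  1.523 , -0.0854]), 'dq': array([-0.0001, -0.0006, -0.0016, -0.0023,  0.0033,  0.0003]), 'joint_torque': array([-8.00000e-04, -5.59843e+01, -4.91758e+01,  7.68000e-02,
        3.57000e-02, -1.00000e-04]), 'tool_pos': array([ 0.1987, -0.5655,  0.2256]), 'orientation': array([-0.3478,  2.0401, -2.0364]), 'force': array([ 0.9477, -0.4933,  0.5165]), 'wrist_torque': array([-0.0053, -0.0556,  0.0366]), 'opening': np.float64(0.0926)} 0.008
side {'fov_y': 51.78552199995206, 'cx': 253.6750121513935, 'cy': 187.07291319129394, 'R': array([[ 0.97379599, -0.22727509, -0.00821017],
       [-0.11910113, -0.47888809, -0.86975923],
       [ 0.19374285,  0.84794589, -0.49340802]]), 't': array([-0.59244013,  0.16173228,  0.85340856])}
top {'fov_y': 56.80733726539645, 'cx': 255.94934651321273, 'cy': 188.92527664973784, 'R': array([[ 0.02151079, -0.99963161,  0.01655078],
       [-0.99895965, -0.02215626, -0.03985864],
       [ 0.04021066, -0.01567617, -0.99906825]]), 't': array([-0.01728082,  0.62754635,  0.92803833])}
wrist {'fov_y': 69.85840352535261, 'cx': 252.5602010331628, 'cy': 189.8626865773295, 'R': array([[ 0.3312504 , -0.94354199, -0.00129595],
       [-0.91538299, -0.32169703,  0.2420434 ],
       [-0.22879501, -0.07899068, -0.97026456]]), 't': array([-0.59961434, -0.02814513,  0.38980777])}
```

View pics/top0.png

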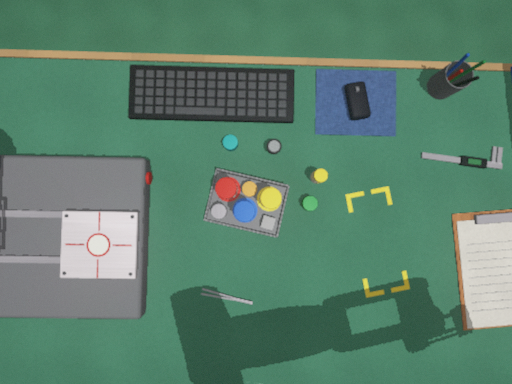

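View pics/side0.png

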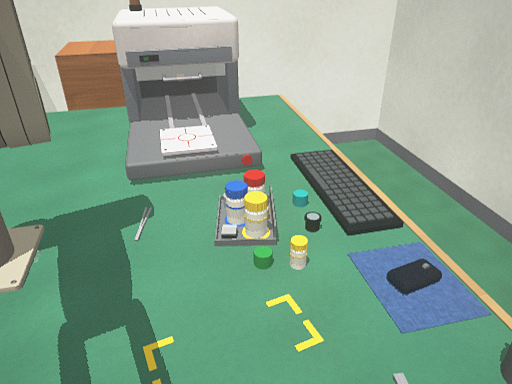

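View pics/wrist0.png

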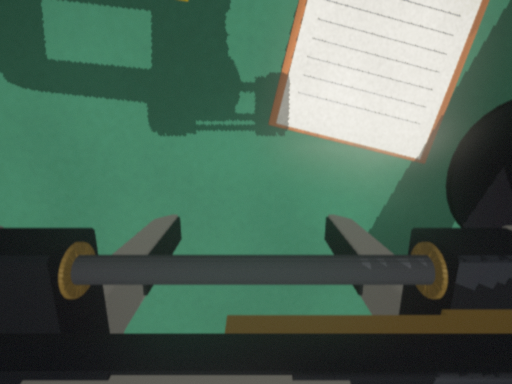

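```bash
cat > h.py <<'E'
from plant import robot
import cv2,numpy as np
def K(p):
    f=192/np.tan(np.radians(p['fov_y'])/2); return f
def ray(p,uv,z):
    f=K(p); d=np.array([(uv[0]-p['cx'])/f,(uv[1]-p['cy'])/f,1.]); R=np.array(p['R']);t=np.array(p['t'])
    c=-R.T@t; w=R.T@d; return c+w*(z-c[2])/w[2]
def proj(p,X):
    c=np.array(p['R'])@np.array(X)+p['t']; f=K(p); return np.array([f*c[0]/c[2]+p['cx'],f*c[1]/c[2]+p['cy']])
def mask(im,hlo,hhi,s=120,v=60):
    h=cv2.cvtColor(im,cv2.COLOR_BGR2HSV)
    if hlo>hhi: m=((h[...,0]>=hlo)|(h[...,0]<=hhi))
    else: m=(h[...,0]>=hlo)&(h[...,0]<=hhi)
    return (m&(h[...,1]>=s)&(h[...,2]>=v)).astype(np.uint8)
def blobs(m,amin=20):
    n,l,st,c=cv2.connectedComponentsWithStats(m)
    return [(c[i].round(1),st[i].tolist()) for i in range(1,n) if st[i][4]>=amin]
E
python3 - <<'E'
from h import *
im=cv2.imread('pics/top0.png')
c=im[120:250,190:345]; cv2.imwrite('pics/crop0.png',cv2.resize(c,None,fx=5,fy=4.6,interpolation=cv2.INTER_CUBIC)[:600,:800])
for n,a in dict(red=(172,6),blue=(105,122),yel=(24,33),org=(10,23),tape=(24,33)).items():
    print(n,[b for b in blobs(mask(im,*a),25)])
E
```

```text
red [(array([455.5,  73.7]), [448, 69, 16, 11, 47]), (array([148.3, 177.5]), [145, 172, 7, 12, 65]), (array([227.2, 188.3]), [215, 177, 26, 25, 470])]
blue [(array([456.7,  64.6]), [447, 53, 22, 23, 81]), (array([244.5, 209.8]), [233, 198, 24, 24, 452])]
yel [(array([320.3, 175. ]), [314, 169, 14, 14, 154]), (array([268.8, 198.4]), [257, 187, 24, 24, 453]), (array([383.2, 192.8]), [371, 186, 21, 19, 144]), (array([352.2, 198.7]), [346, 191, 18, 21, 142]), (array([401.9, 283.7]), [391, 271, 19, 22, 155]), (array([370.7, 290. ]), [363, 279, 21, 19, 154])]
org [(array([249. , 188.4]), [242, 181, 15, 15, 167]), (array([464.5, 251. ]), [452, 209, 60, 121, 548])]
tape [(array([320.3, 175. ]), [314, 169, 14, 14, 154]), (array([268.8, 198.4]), [257, 187, 24, 24, 453]), (array([383.2, 192.8]), [371, 186, 21, 19, 144]), (array([352.2, 198.7]), [346, 191, 18, 21, 142]), (array([401.9, 283.7]), [391, 271, 19, 22, 155]), (array([370.7, 290. ]), [363, 279, 21, 19, 154])]
```

View pics/crop0.png

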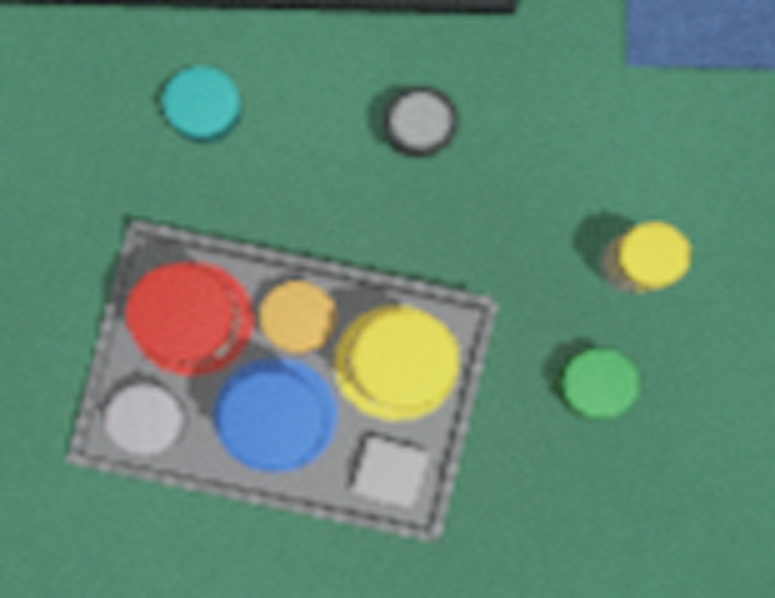

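Run:
```python
from h import *
im=cv2.imread('pics/top0.png'); p=robot.camera_params('top')
print('cam',-np.array(p['R']).T@p['t'], K(p))
b=ray(p,(249,188.4),.036); print('brass',b)
for n,uv in dict(tl=(190+130/5,120+218/4.6),tr=(190+495/5,120+295/4.6),br=(190+435/5,120+538/4.6),bl=(190+68/5,120+462/4.6)).items():
    print(n, ray(p,uv,.05 if n[0]=='t' else .018))
# tape
m=mask(im,24,33); T=[]
n,l,st,c=cv2.connectedComponentsWithStats(m)
pts=[]
for i in range(1,n):
    if st[i][4]>25 and c[i][0]>340:
        ys,xs=np.nonzero(l==i); pts+=[ray(p,(x,y),0)[:2] for x,y in zip(xs,ys)]
r=cv2.minAreaRect(np.array(pts,np.float32)); print('tape',r)
# caps: hough on crop upscaled
g=im[160:240,200:290]; g4=cv2.resize(g,None,fx=8,fy=8,interpolation=cv2.INTER_CUBIC)
f=K(p)
for n,a in dict(red=(172,6),blue=(105,122),yel=(24,33)).items():
    m=mask(g4,*a)
    v=cv2.cvtColor(g4,cv2.COLOR_BGR2GRAY)
    vv=(v*m); 
    c=cv2.HoughCircles(cv2.GaussianBlur(v,(0,0),3)*m,cv2.HOUGH_GRADIENT,1,200,param1=60,param2=10,minRadius=int(8*9.5),maxRadius=int(8*12.5))
    if c is not None:
        for q in c[0][:3]:
            uv=(200+(q[0]+.5)/8-.5,160+(q[1]+.5)/8-.5); X=ray(p,uv,.102); print(n,uv,q[2]/8,X.round(4),'dist brass',(X-b)[:2].round(4),np.hypot(*(X-b)[:2]))
cx=im[205:285,60:140]; 
m=mask(im,172,10,90); 
for q in blobs(m,8):
    if q[0][0]<150: print('ring?',q,ray(p,q[0],.095))
```

```text
cam [0.58994818 0.01117772 0.95247278] 355.04223357583896
brass [0.627794   0.01477516 0.036     ]
tl [0.67886478 0.09988388 0.05      ]
tr [ 0.64037135 -0.08697474  0.05      ]
br [ 0.50273225 -0.06140468  0.018     ]
bl [0.54195539 0.1318155  0.018     ]
tape ((0.4955056607723236, -0.33178403973579407), (0.28071328997612, 0.1203460842370987), 12.15368938446045)
red (np.float32(227.375), np.float32(188.875)) 12.425 [0.6228 0.0662 0.102 ] dist brass [-0.005   0.0515] 0.051716978984144554
blue (np.float32(244.5), np.float32(209.625)) 12.0 [0.5741 0.0241 0.102 ] dist brass [-0.0537  0.0094] 0.05454938903900444
yel (np.float32(268.75), np.float32(198.25)) 12.075 [ 0.6025 -0.0333  0.102 ] dist brass [-0.0253 -0.0481] 0.054343619108499545
ring? (array([148.1, 177.7]), [145, 172, 7, 13, 75]) [0.64574886 0.2580107  0.095     ]
ring? (array([101.4, 237.4]), [89, 234, 21, 13, 28]) [0.50049568 0.36412632 0.095     ]
ring? (array([ 91.7, 253. ]), [88, 249, 9, 7, 11]) [0.4630729  0.38563263 0.095     ]
ring? (array([103.7, 252.8]), [98, 248, 11, 8, 14]) [0.46409144 0.35726861 0.095     ]
```

```bash
cat >> h.py <<'E'
from scipy.spatial.transform import Rotation as Rot
def pose():
    s=robot.read_state(); return np.array(s['tool_pos']),Rot.from_rotvec(s['orientation']).as_matrix(),s
def to(target,jawyaw=None):
    """needed shift in tool axes and yaw turn so that the jaw axis has world heading jawyaw (deg, mod 180); remedy tilt not included"""
    x,R,s=pose(); d=R.T@(np.array(target)-x)
    h=np.degrees(np.arctan2(R[1,2],R[0,2])); out=None
    if jawyaw is not None:
        out=(jawyaw-h+90)%180-90   # ccw world turn; tool y is down => turn about tool y = -ccw
        out=-np.radians(out)
    print('tcp',x.round(4),'shift',d.round(4),'yaw',None if out is None else round(out,4),'jaw',round(h,1),'ydir',R[:,1].round(3),'q',np.round(s['q'],2),'t',round(float(s['t']),2),'open',round(float(s['opening']),4))
E
python3 - <<'E'
from h import *
x,R,s=pose(); print(R.round(3))
p=robot.camera_params('wrist'); c=-np.array(p['R']).T@p['t']; print('cam in tool',(R.T@(c-x)).round(4),'camdir tool',(R.T@np.array(p['R'])[2]).round(3))
to((.5,0.02,.33),-101.6)
# ring fit
im=cv2.imread('pics/top0.png'); pt=robot.camera_params('top')
g=cv2.resize(im[200:290,50:150],None,fx=8,fy=6.6); cv2.imwrite('pics/ring0.png',g[:600,:800])
E
```

```text
[[-0.943 -0.     0.331]
 [-0.331  0.001 -0.943]
 [-0.    -1.    -0.001]]
cam in tool [-0.0669 -0.1586  0.0004] camdir tool [0.242 0.97  0.   ]
tcp [ 0.1988 -0.5657  0.2258] shift [-0.4783 -0.1035 -0.4529] yaw 0.5403 jaw -70.6 ydir [-0.     0.001 -1.   ] q [-1.32  0.13  1.49 -0.    1.52 -0.09] t 0.15 open 0.093
```

View pics/ring0.png

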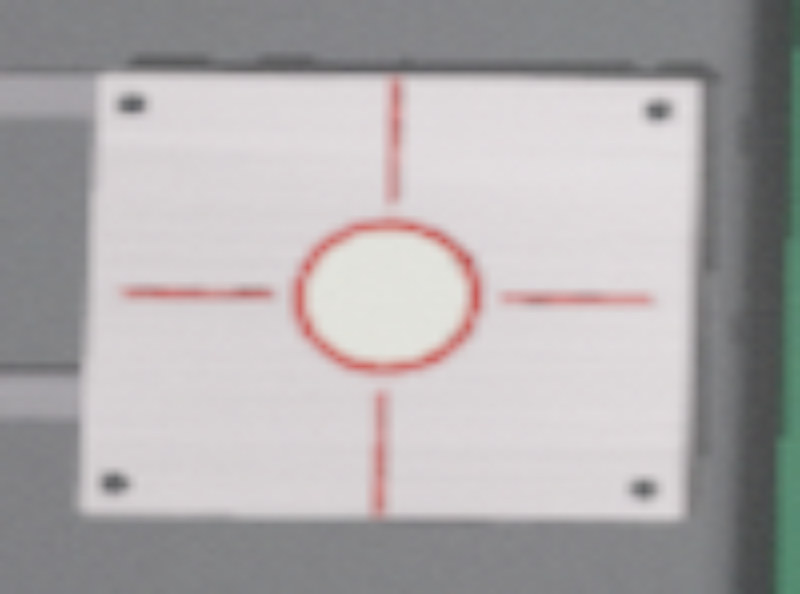

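Emit:
carry_out(
  increments=[
    {"linear": [-0.045, -0.02, -0.04], "yaw": 0.1},
    {"linear": [-0.09, -0.04, -0.08], "yaw": 0.2},
    {"linear": [-0.135, -0.06, -0.12], "yaw": 0.3},
    {"linear": [-0.18, -0.08, -0.16], "yaw": 0.4},
    {"linear": [-0.225, -0.1, -0.2], "yaw": 0.54},
  ],
  gripper=1.0,
  newtons=30,
)

```text
t: 0.78
tool_pos: [0.3431, -0.3047, 0.3251]
orientation: [-0.219, -2.114, 2.111]
force: [0.2, -0.0, 1.0]
opening: 0.0929
```

Run:
```python
from h import *
to((.54,0.02,.33),78.4)
```

```text
tcp [ 0.3431 -0.3047  0.3251] shift [-0.1262 -0.0045 -0.3581] yaw -0.0041 jaw -101.8 ydir [-0.     0.001 -1.   ] q [-0.84 -0.27  1.7   0.    1.72  0.94] t 0.78 open 0.0929
```

Emit:
carry_out(
  increments=[
    {"linear": [-0.02, 0, -0.057]},
    {"linear": [-0.04, 0, -0.114]},
    {"linear": [-0.06, -0.002, -0.171]},
    {"linear": [-0.08, -0.003, -0.228]},
    {"linear": [-0.1, -0.004, -0.285]},
  ],
)

```text
$.increments[0]: bad value
```

Emit:
carry_out(
  increments=[
    {"linear": [-0.013, 0, -0.035]},
    {"linear": [-0.026, 0, -0.073]},
    {"linear": [-0.026, 0, -0.073]},
  ],
)

```text
$.increments[0]: bad value
```

Run:
```python
from h import *
to((.54,0.02,.33),78.4)
p=robot.camera_params('wrist'); im=robot.read_camera('wrist'); cv2.imwrite('pics/w1.png',im); np.save('w1.npy',p,allow_pickle=True)
to((.54,0.02,.33),78.4)
```

```text
tcp [ 0.3431 -0.3047  0.3251] shift [-0.1262 -0.0045 -0.3581] yaw -0.0041 jaw -101.8 ydir [-0.     0.001 -1.   ] q [-0.84 -0.27  1.7   0.    1.72  0.94] t 0.78 open 0.0929
tcp [ 0.3467 -0.3     0.3286] shift [-0.1203 -0.     -0.3539] yaw -0.0132 jaw -102.4 ydir [ 0.005  0.001 -1.   ] q [-0.83 -0.28  1.69  0.    1.72  0.96] t 0.82 open 0.0929
```

View pics/w1.png

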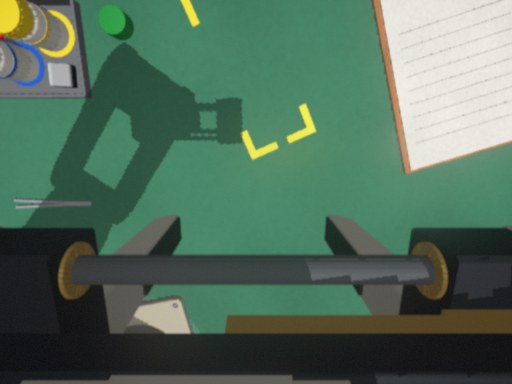

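The yaw must be given in every row. The picture shows the near tape corner (bracket at 280,130) and the tray at upper left, so I'll go on.

Emit:
carry_out(
  increments=[
    {"linear": [-0.02, 0, -0.057], "yaw": 0},
    {"linear": [-0.04, 0, -0.114], "yaw": 0},
    {"linear": [-0.06, 0, -0.171], "yaw": 0},
    {"linear": [-0.08, 0, -0.228], "yaw": 0},
    {"linear": [-0.1, 0, -0.285], "yaw": 0},
  ],
)

```text
t: 1.45
tool_pos: [0.5061, -0.0411, 0.3296]
orientation: [-0.233, -2.112, 2.108]
force: [0.5, -0.5, -0.2]
opening: 0.0926
```

Emit:
carry_out(
  increments=[
    {"linear": [-0.011, 0, -0.035], "yaw": -0.01},
    {"linear": [-0.022, 0, -0.069], "yaw": -0.01},
    {"linear": [-0.022, 0, -0.069], "yaw": -0.01},
    {"linear": [-0.022, 0, -0.069], "yaw": -0.01},
  ],
)

```text
t: 1.95
tool_pos: [0.542, 0.0213, 0.3295]
orientation: [-0.222, -2.117, 2.114]
force: [-0.5, 0.4, -0.9]
opening: 0.0933
```

Run:
```python
from h import *
to((.54,0.02,.33),78.4)
p=robot.camera_params('wrist'); im=robot.read_camera('wrist'); cv2.imwrite('pics/w2.png',im); np.save('w2.npy',p,allow_pickle=True)
```

```text
tcp [0.542  0.0213 0.3295] shift [ 0.0017 -0.0005  0.0017] yaw -0.0025 jaw -101.7 ydir [ 0.004  0.001 -1.   ] q [-0.06 -0.05  1.49  0.    1.7   1.72] t 1.95 open 0.0933
```

View pics/w2.png

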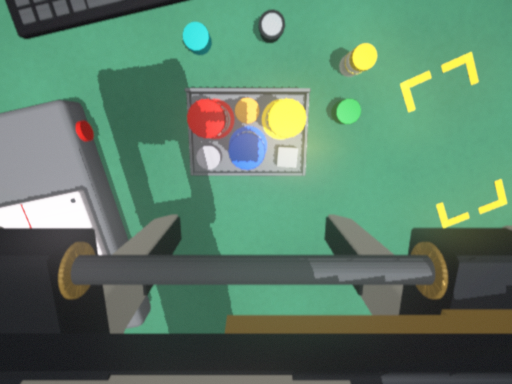

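Run:
```python
from h import *
im=cv2.imread('pics/w2.png'); p=np.load('w2.npy',allow_pickle=True).item()
g=im[80:185,180:320]; g=cv2.resize(g,None,fx=5.6,fy=5.6,interpolation=cv2.INTER_CUBIC); cv2.imwrite('pics/w2c.png',g)
for q in blobs(mask(im,10,22),40): print('org',q,ray(p,q[0],.036).round(4))
m=mask(im,24,33); pts=[]
n,l,st,c=cv2.connectedComponentsWithStats(m)
for i in range(1,n):
    if st[i][4]>25 and c[i][0]>395:
        ys,xs=np.nonzero(l==i); pts+=[ray(p,(x,y),0)[:2] for x,y in zip(xs,ys)]
print('tape',cv2.minAreaRect(np.array(pts,np.float32)))
```

```text
org (array([241.4, 110.5]), [235, 98, 13, 25, 221]) [0.6286 0.0213 0.036 ]
org (array([436.5, 277.1]), [417, 248, 31, 51, 734]) [ 0.2683 -0.2666  0.036 ]
org (array([ 68.3, 283.1]), [58, 253, 31, 46, 552]) [0.3941 0.4    0.036 ]
org (array([382.3, 323.4]), [226, 309, 286, 25, 5213]) [ 0.189  -0.1599  0.036 ]
tape ((0.4940703809261322, -0.3340083062648773), (0.2833043932914734, 0.1215551421046257), 12.209227561950684)
```

View pics/w2c.png

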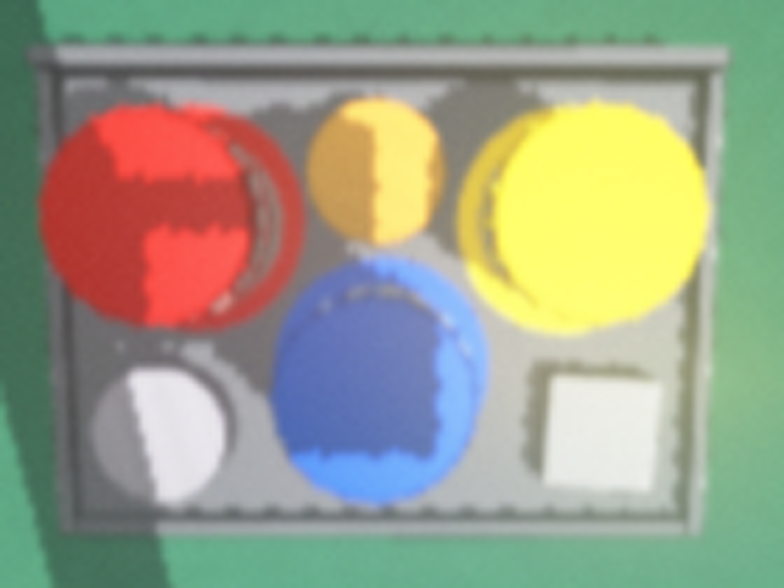

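Run:
```python
from h import *
p=np.load('w2.npy',allow_pickle=True).item()
print('cam',-np.array(p['R']).T@p['t'])
f=lambda a,b:(180+(a+.5)/5.6-.5,80+(b+.5)/5.6-.5)
P={}
for n,uv,z in [('red',(146,214),.102),('yel',(604,213),.102),('blue',(380,395),.102),('brass',(374,171),.036),('steel',(162,436),.036),('TL',(33,48),.05),('TR',(730,48),.05),('BL',(65,532),.018),('BR',(700,532),.018)]:
    P[n]=ray(p,f(*uv),z); print(n,P[n].round(4))
th=np.radians(-11.6); ux=np.array([np.cos(th),np.sin(th)]); uy=np.array([-ux[1],ux[0]])
for n in ['red','yel','blue','steel']:
    d=(P[n]-P['brass'])[:2]; print(n,'tray rel',round(d@ux,4),round(d@uy,4))
for a,b in [('TL','TR'),('BL','BR'),('BL','TL'),('BR','TR')]:
    d=(P[b]-P[a])[:2]; print(a,b,np.hypot(*d),np.degrees(np.arctan2(d[1],d[0])))
pt=robot.camera_params('top'); print('ring',ray(pt,(98,244.2),.095))
# top-camera predictions
```

```text
cam [0.60698703 0.00749134 0.48831708]
red [0.626  0.0689 0.102 ]
yel [ 0.6036 -0.04    0.102 ]
blue [0.5717 0.0224 0.102 ]
brass [0.6276 0.0135 0.036 ]
steel [0.567  0.0902 0.036 ]
TL [0.6767 0.0964 0.05  ]
TR [ 0.6385 -0.087   0.05  ]
BL [0.5426 0.1301 0.018 ]
BR [ 0.5025 -0.0628  0.018 ]
red tray rel -0.0127 0.054
yel tray rel -0.0127 -0.0572
blue tray rel -0.0565 -0.0025
steel tray rel -0.0747 0.0629
TL TR 0.18732607958649886 -101.76003190963523
BL BR 0.19704704038352258 -101.74808731606792
BL TL 0.13825536813540296 -14.11847110901881
BR TR 0.13815601629671118 -10.087808173975649
ring [0.48420162 0.37155165 0.095     ]
```

Run:
```python
from h import *
to((.572,.0225,.066),78.4)
```

```text
tcp [0.542  0.0209 0.3297] shift [-0.028   0.2638 -0.0072] yaw -0.0034 jaw -101.8 ydir [ 0.004  0.001 -1.   ] q [-0.06 -0.05  1.49  0.    1.7   1.72] t 2.0 open 0.093
```

Emit:
carry_out(
  increments=[
    {"linear": [-0.028, 0.05, -0.007], "yaw": 0},
    {"linear": [-0.028, 0.1, -0.007], "yaw": 0},
    {"linear": [-0.028, 0.15, -0.007], "yaw": 0},
    {"linear": [-0.028, 0.17, -0.007], "yaw": 0},
    {"linear": [-0.028, 0.17, -0.007], "yaw": 0},
  ],
  gripper=0.75,
)

```text
t: 2.62
tool_pos: [0.5707, 0.0215, 0.1592]
orientation: [-0.222, -2.115, 2.112]
force: [0.3, 0.5, 0.8]
opening: 0.0701
```

Run:
```python
from h import *
to((.572,.0225,.066),78.4)
cv2.imwrite('pics/s1.png',cv2.resize(robot.read_camera('side')[150:280,170:330],None,fx=4,fy=4,interpolation=cv2.INTER_CUBIC))
```

```text
tcp [0.5707 0.0215 0.1592] shift [-0.0009  0.0932 -0.0011] yaw -0.0044 jaw -101.8 ydir [ 0.002  0.001 -1.   ] q [-0.05  0.09  1.65  0.    1.39  1.72] t 2.62 open 0.0701
```

View pics/s1.png

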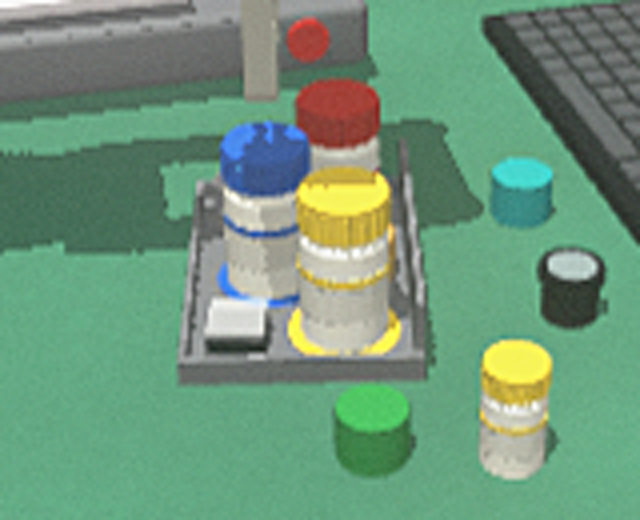

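Emit:
carry_out(
  increments=[
    {"linear": [-0.001, 0.03, -0.001], "yaw": 0},
    {"linear": [-0.001, 0.06, -0.001], "yaw": 0},
    {"linear": [-0.001, 0.08, -0.001], "yaw": 0},
    {"linear": [-0.001, 0.093, -0.001], "yaw": 0},
    {"linear": [-0.001, 0.093, -0.001], "yaw": 0},
  ],
)

```text
t: 3.3
tool_pos: [0.5736, 0.0225, 0.0681]
orientation: [-0.224, -2.116, 2.113]
force: [0.3, 0.2, -0.3]
opening: 0.0698
```

Emit:
carry_out(
  increments=[
    {"linear": [0, 0, 0], "yaw": 0},
    {"linear": [0, 0, 0], "yaw": 0},
    {"linear": [0, 0, 0], "yaw": 0},
    {"linear": [0, 0, 0], "yaw": 0},
  ],
  gripper=0.4,
  newtons=30,
)

```text
t: 3.8
tool_pos: [0.5745, 0.0225, 0.0692]
orientation: [-0.226, -2.117, 2.114]
force: [0.4, 0.8, 5.3]
opening: 0.0516
```

Run:
```python
from h import *
to((.572,.0225,.2),78.4)
cv2.imwrite('pics/s2.png',cv2.resize(robot.read_camera('side')[150:280,170:330],None,fx=4,fy=4,interpolation=cv2.INTER_CUBIC))
```

```text
tcp [0.5745 0.0225 0.0692] shift [ 0.0016 -0.1309  0.0002] yaw -0.0041 jaw -101.8 ydir [ 0.007  0.001 -1.   ] q [-0.05  0.19  1.72  0.    1.23  1.73] t 3.8 open 0.0516
```

View pics/s2.png

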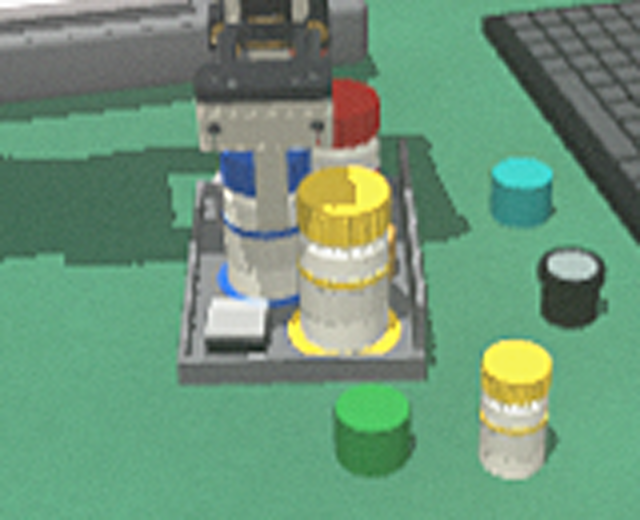

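Emit:
carry_out(
  increments=[
    {"linear": [0, -0.03, 0], "yaw": 0},
    {"linear": [0, -0.07, 0], "yaw": 0},
    {"linear": [0, -0.11, 0], "yaw": 0},
    {"linear": [0, -0.14, 0], "yaw": 0},
    {"linear": [0, -0.14, 0], "yaw": 0},
  ],
)

```text
t: 4.47
tool_pos: [0.5751, 0.0223, 0.2118]
orientation: [-0.232, -2.12, 2.116]
force: [-0.0, -0.6, -2.1]
opening: 0.0513
```

Run:
```python
from h import *
to((.4217,-.3488,.2),102.2)
```

```text
tcp [0.5751 0.0223 0.2118] shift [0.0741 0.0098 0.3946] yaw -0.4195 jaw -101.8 ydir [ 0.012  0.001 -1.   ] q [-0.05  0.06  1.59  0.    1.48  1.73] t 4.47 open 0.0513
```

Emit:
carry_out(
  increments=[
    {"linear": [0.01, 0, 0.06], "yaw": -0.08},
    {"linear": [0.022, 0.002, 0.12], "yaw": -0.16},
    {"linear": [0.034, 0.004, 0.18], "yaw": -0.24},
    {"linear": [0.046, 0.006, 0.24], "yaw": -0.32},
    {"linear": [0.058, 0.008, 0.3], "yaw": -0.42},
  ],
)

```text
t: 5.1
tool_pos: [0.4549, -0.2604, 0.1996]
orientation: [-0.219, 2.104, -2.101]
force: [1.0, -0.3, -1.4]
opening: 0.0518
```

Run:
```python
from h import *
to((.4217,-.3488,.12),102.2)
```

```text
tcp [ 0.4549 -0.2604  0.1996] shift [0.0522 0.0791 0.0792] yaw 0.0036 jaw -77.6 ydir [ 0.009  0.002 -1.   ] q [-0.62 -0.07  1.74  0.01  1.46  0.73] t 5.1 open 0.0518
```

Emit:
carry_out(
  increments=[
    {"linear": [0.026, 0.02, 0.04], "yaw": 0},
    {"linear": [0.052, 0.05, 0.079], "yaw": 0},
    {"linear": [0.052, 0.08, 0.079], "yaw": 0},
    {"linear": [0.052, 0.11, 0.079], "yaw": 0},
    {"linear": [0.052, 0.11, 0.079], "yaw": 0},
  ],
)

```text
t: 5.72
tool_pos: [0.4191, -0.3458, 0.0839]
orientation: [-0.224, 2.115, -2.097]
force: [-0.2, 0.4, -1.5]
opening: 0.0517
```

Run:
```python
from h import *
to((.4217,-.3488,.064),102.2)
```

```text
tcp [ 0.4191 -0.3458  0.0839] shift [-0.0018  0.0199  0.0037] yaw 0.0032 jaw -77.6 ydir [ 0.003  0.009 -1.   ] q [-0.79  0.1   1.79  0.01  1.26  0.56] t 5.72 open 0.0517
```

Emit:
carry_out(
  increments=[
    {"linear": [-0.002, 0.008, 0.003], "yaw": 0},
    {"linear": [-0.002, 0.014, 0.003], "yaw": 0},
    {"linear": [-0.002, 0.017, 0.003], "yaw": 0},
    {"linear": [-0.002, 0.017, 0.003], "yaw": 0},
  ],
)

```text
t: 6.22
tool_pos: [0.4219, -0.3482, 0.0672]
orientation: [-0.224, 2.114, -2.097]
force: [-0.5, -0.4, -1.2]
opening: 0.0517
```

Run:
```python
from h import *
to((.4217,-.3488,.063),102.2)
im=robot.read_camera('side'); cv2.imwrite('pics/s3.png',im)
to((.4217,-.3488,.063),102.2)
print(robot.read_state()['force'])
```

```text
tcp [ 0.4219 -0.3482  0.0672] shift [0.0004 0.0041 0.0006] yaw 0.0034 jaw -77.6 ydir [ 0.003  0.009 -1.   ] q [-0.79  0.13  1.79  0.01  1.22  0.56] t 6.22 open 0.0517
tcp [ 0.422  -0.3483  0.0674] shift [0.0004 0.0044 0.0005] yaw 0.0034 jaw -77.6 ydir [ 0.003  0.008 -1.   ] q [-0.79  0.13  1.79  0.01  1.22  0.56] t 6.28 open 0.0518
[ 0.48112681  0.91117522 -1.91935599]
```

View pics/s3.png

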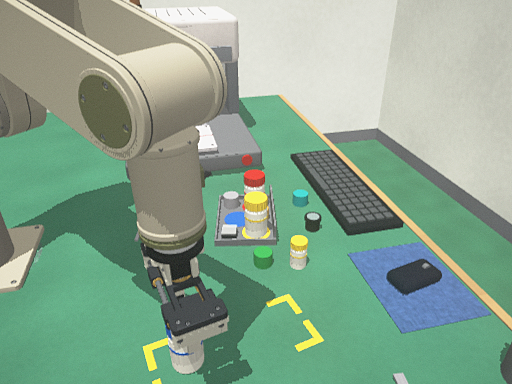

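Emit:
carry_out(
  increments=[
    {"linear": [0, 0.003, 0], "yaw": 0},
    {"linear": [0, 0.005, 0], "yaw": 0},
    {"linear": [0, 0.005, 0], "yaw": 0},
  ],
)

```text
t: 6.65
tool_pos: [0.4223, -0.3485, 0.0632]
orientation: [-0.224, 2.113, -2.097]
force: [-2.3, 1.6, 5.4]
opening: 0.0516
```

Contact (force +5 N, z 0.063 as expected). Release and rise.

Emit:
carry_out(
  increments=[
    {"linear": [0, 0, 0], "yaw": 0},
    {"linear": [0, 0, 0], "yaw": 0},
    {"linear": [0, 0, 0], "yaw": 0},
    {"linear": [0, -0.04, 0], "yaw": 0},
    {"linear": [0, -0.1, 0], "yaw": 0},
  ],
  gripper=0.75,
)

```text
t: 7.28
tool_pos: [0.4205, -0.3478, 0.1618]
orientation: [-0.227, 2.119, -2.094]
force: [1.1, -1.6, -0.1]
opening: 0.0702
```

Run:
```python
from h import *
to((.6255,.068,.2),78.4)
im=robot.read_camera('side'); cv2.imwrite('pics/s4.png',im)
```

```text
tcp [ 0.4205 -0.3478  0.1618] shift [-0.2895 -0.0333 -0.3626] yaw 0.4187 jaw -77.6 ydir [ 0.     0.012 -1.   ] q [-0.79  0.03  1.71  0.01  1.41  0.56] t 7.28 open 0.0702
```

View pics/s4.png

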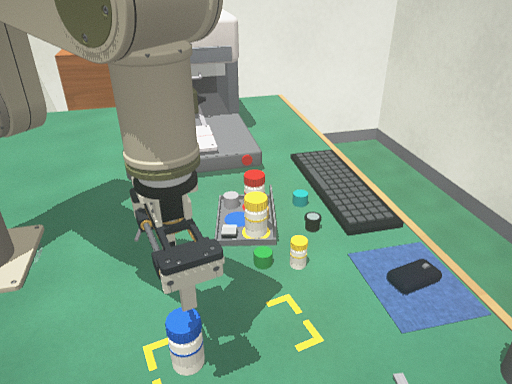

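Emit:
carry_out(
  increments=[
    {"linear": [-0.036, -0.03, -0.045], "yaw": 0.08},
    {"linear": [-0.073, -0.04, -0.09], "yaw": 0.16},
    {"linear": [-0.11, -0.04, -0.137], "yaw": 0.24},
    {"linear": [-0.146, -0.04, -0.183], "yaw": 0.32},
    {"linear": [-0.183, -0.04, -0.229], "yaw": 0.42},
  ],
)

```text
t: 7.95
tool_pos: [0.5542, -0.087, 0.2149]
orientation: [-0.231, -2.12, 2.115]
force: [1.1, -0.6, -0.2]
opening: 0.0696
```

Run:
```python
from h import *
to((.6255,.068,.13),78.4)
```

```text
tcp [ 0.5542 -0.087   0.2149] shift [-0.0371  0.0858 -0.166 ] yaw -0.0042 jaw -101.8 ydir [ 0.011  0.001 -1.   ] q [-0.25  0.02  1.63  0.    1.49  1.53] t 7.95 open 0.0696
```

Emit:
carry_out(
  increments=[
    {"linear": [-0.013, 0.015, -0.055], "yaw": 0},
    {"linear": [-0.026, 0.02, -0.11], "yaw": 0},
    {"linear": [-0.037, 0.02, -0.163], "yaw": 0},
    {"linear": [-0.037, 0.05, -0.166], "yaw": 0},
    {"linear": [-0.037, 0.075, -0.166], "yaw": 0},
  ],
)

```text
t: 8.57
tool_pos: [0.6254, 0.0693, 0.1396]
orientation: [-0.229, -2.121, 2.116]
force: [-0.5, 0.6, -0.2]
opening: 0.0696
```

Run:
```python
from h import *
to((.6255,.068,.066),78.4)
```

```text
tcp [0.6254 0.0693 0.1396] shift [0.0005 0.0736 0.0015] yaw -0.0022 jaw -101.7 ydir [ 0.011  0.001 -1.   ] q [0.03 0.25 1.51 0.   1.37 1.8 ] t 8.57 open 0.0696
```

Emit:
carry_out(
  increments=[
    {"linear": [0, 0.03, 0.001], "yaw": 0},
    {"linear": [0, 0.055, 0.001], "yaw": 0},
    {"linear": [0, 0.073, 0.001], "yaw": 0},
    {"linear": [0, 0.073, 0.001], "yaw": 0},
    {"linear": [0, 0.073, 0.001], "yaw": 0},
  ],
)

```text
t: 9.2
tool_pos: [0.6269, 0.0684, 0.0678]
orientation: [-0.231, -2.122, 2.117]
force: [0.3, 0.8, 1.2]
opening: 0.0701
```

Emit:
carry_out(
  increments=[
    {"linear": [0, 0, 0], "yaw": 0},
    {"linear": [0, 0, 0], "yaw": 0},
    {"linear": [0, 0, 0], "yaw": 0},
    {"linear": [0, 0, 0], "yaw": 0},
  ],
  gripper=0.4,
)

```text
t: 9.7
tool_pos: [0.6276, 0.0684, 0.0688]
orientation: [-0.233, -2.123, 2.117]
force: [-0.7, 0.3, 5.5]
opening: 0.0523
```

Emit:
carry_out(
  increments=[
    {"linear": [0, -0.03, 0], "yaw": 0},
    {"linear": [0, -0.07, 0], "yaw": 0},
    {"linear": [0, -0.11, 0], "yaw": 0},
    {"linear": [0, -0.14, 0], "yaw": 0},
    {"linear": [0, -0.14, 0], "yaw": 0},
  ],
)

```text
t: 10.32
tool_pos: [0.6271, 0.0683, 0.2116]
orientation: [-0.239, -2.126, 2.119]
force: [-0.0, 0.3, -1.0]
opening: 0.0518
```

Run:
```python
from h import *
to((.495,-.333,.2),102.2)
```

```text
tcp [0.6271 0.0683 0.2116] shift [0.048  0.0086 0.4199] yaw -0.4176 jaw -101.7 ydir [ 0.02   0.001 -1.   ] q [0.03 0.2  1.44 0.   1.48 1.8 ] t 10.32 open 0.0518
```

Emit:
carry_out(
  increments=[
    {"linear": [0.007, 0, 0.06], "yaw": -0.08},
    {"linear": [0.014, 0.002, 0.12], "yaw": -0.16},
    {"linear": [0.021, 0.004, 0.18], "yaw": -0.24},
    {"linear": [0.028, 0.006, 0.24], "yaw": -0.32},
    {"linear": [0.035, 0.007, 0.3], "yaw": -0.42},
  ],
)

```text
t: 10.95
tool_pos: [0.53, -0.2194, 0.1994]
orientation: [-0.213, 2.1, -2.097]
force: [0.2, 0.4, -1.9]
opening: 0.0512
```

Run:
```python
from h import *
to((.495,-.333,.1),102.2)
```

```text
tcp [ 0.53   -0.2194  0.1994] shift [0.0605 0.0985 0.1032] yaw 0.0055 jaw -77.5 ydir [ 0.016  0.003 -1.   ] q [-0.49  0.06  1.61  0.01  1.46  0.86] t 10.95 open 0.0512
```

Emit:
carry_out(
  increments=[
    {"linear": [0.03, 0, 0.05], "yaw": 0},
    {"linear": [0.06, 0.01, 0.1], "yaw": 0},
    {"linear": [0.06, 0.04, 0.103], "yaw": 0},
    {"linear": [0.06, 0.08, 0.103], "yaw": 0},
    {"linear": [0.06, 0.108, 0.103], "yaw": 0},
  ],
)

```text
t: 11.58
tool_pos: [0.4932, -0.3313, 0.0855]
orientation: [-0.216, 2.106, -2.095]
force: [-0.8, 0.1, -1.2]
opening: 0.0518
```

Run:
```python
from h import *
to((.495,-.333,.0625),102.2)
```

```text
tcp [ 0.4932 -0.3313  0.0855] shift [-0.0011  0.023   0.0022] yaw 0.0047 jaw -77.5 ydir [ 0.012  0.007 -1.   ] q [-0.69  0.22  1.66  0.01  1.26  0.66] t 11.57 open 0.0518
```

Emit:
carry_out(
  increments=[
    {"linear": [-0.001, 0.008, 0.002], "yaw": 0},
    {"linear": [-0.001, 0.015, 0.002], "yaw": 0},
    {"linear": [-0.001, 0.019, 0.002], "yaw": 0},
    {"linear": [-0.001, 0.022, 0.002], "yaw": 0},
    {"linear": [-0.001, 0.023, 0.002], "yaw": 0},
  ],
)

```text
t: 12.2
tool_pos: [0.4953, -0.3331, 0.0631]
orientation: [-0.215, 2.105, -2.096]
force: [-0.2, -0.5, -1.2]
opening: 0.0519
```

Emit:
carry_out(
  increments=[
    {"linear": [0, 0.0015, 0], "yaw": 0},
    {"linear": [0, 0.002, 0], "yaw": 0},
  ],
)

```text
t: 12.45
tool_pos: [0.4956, -0.3332, 0.0628]
orientation: [-0.215, 2.105, -2.096]
force: [-5.4, 4.3, 11.4]
opening: 0.0521
```

Emit:
carry_out(
  increments=[
    {"linear": [0, 0, 0], "yaw": 0},
    {"linear": [0, 0, 0], "yaw": 0},
    {"linear": [0, 0, 0], "yaw": 0},
    {"linear": [0, -0.04, 0], "yaw": 0},
    {"linear": [0, -0.1, 0], "yaw": 0},
  ],
  gripper=0.75,
)

```text
t: 13.08
tool_pos: [0.4927, -0.3325, 0.1611]
orientation: [-0.219, 2.111, -2.093]
force: [1.1, -0.3, 0.6]
opening: 0.0696
```

Run:
```python
from h import *
to((.603,-.039,.2),78.4)
im=robot.read_camera('side'); cv2.imwrite('pics/s5.png',im)
```

```text
tcp [ 0.4927 -0.3325  0.1611] shift [-0.1715 -0.0352 -0.263 ] yaw 0.4202 jaw -77.5 ydir [ 0.009  0.009 -1.   ] q [-0.69  0.15  1.59  0.01  1.4   0.66] t 13.07 open 0.0696
```

View pics/s5.png

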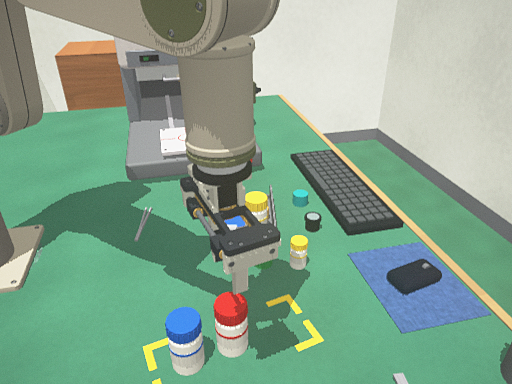

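Emit:
carry_out(
  increments=[
    {"linear": [-0.034, -0.03, -0.05], "yaw": 0.085},
    {"linear": [-0.068, -0.036, -0.105], "yaw": 0.17},
    {"linear": [-0.102, -0.036, -0.157], "yaw": 0.255},
    {"linear": [-0.137, -0.036, -0.21], "yaw": 0.34},
    {"linear": [-0.171, -0.036, -0.263], "yaw": 0.42},
  ],
)

```text
t: 13.75
tool_pos: [0.6028, -0.0512, 0.2111]
orientation: [-0.241, -2.125, 2.121]
force: [0.8, -0.2, 1.2]
opening: 0.0699
```

Run:
```python
from h import *
to((.603,-.039,.14),78.4)
```

```text
tcp [ 0.6028 -0.0512  0.2111] shift [ 0.0038  0.0711 -0.0117] yaw -0.0025 jaw -101.7 ydir [ 0.022 -0.001 -1.   ] q [-0.17  0.13  1.52  0.    1.47  1.6 ] t 13.75 open 0.0699
```

Emit:
carry_out(
  increments=[
    {"linear": [0.004, 0.03, -0.012], "yaw": 0},
    {"linear": [0.004, 0.07, -0.012], "yaw": 0},
    {"linear": [0.005, 0.11, -0.012], "yaw": 0},
    {"linear": [0.005, 0.143, -0.012], "yaw": 0},
    {"linear": [0.005, 0.143, -0.012], "yaw": 0},
  ],
)

```text
t: 14.38
tool_pos: [0.6006, -0.0381, 0.0646]
orientation: [-0.234, -2.122, 2.118]
force: [0.2, 0.5, -0.1]
opening: 0.07
```

Emit:
carry_out(
  increments=[
    {"linear": [0, 0, 0], "yaw": 0},
    {"linear": [0, 0, 0], "yaw": 0},
    {"linear": [0, 0, 0], "yaw": 0},
    {"linear": [0, 0, 0], "yaw": 0},
  ],
  gripper=0.4,
)

```text
t: 14.88
tool_pos: [0.6018, -0.0383, 0.0664]
orientation: [-0.237, -2.123, 2.12]
force: [-0.6, 0.3, 6.2]
opening: 0.0516
```

Emit:
carry_out(
  increments=[
    {"linear": [0, -0.03, 0], "yaw": 0},
    {"linear": [0, -0.07, 0], "yaw": 0},
    {"linear": [0, -0.11, 0], "yaw": 0},
    {"linear": [0, -0.14, 0], "yaw": 0},
    {"linear": [0, -0.14, 0], "yaw": 0},
  ],
)

```text
t: 15.5
tool_pos: [0.6012, -0.0386, 0.2097]
orientation: [-0.244, -2.126, 2.123]
force: [0.9, 0.5, -1.2]
opening: 0.0517
```

Run:
```python
from h import *
to((.5683,-.3172,.2),102.2)
```

```text
tcp [ 0.6012 -0.0386  0.2097] shift [-0.0243  0.0092  0.2795] yaw -0.4178 jaw -101.7 ydir [ 0.024 -0.001 -1.   ] q [-0.15  0.12  1.53  0.    1.47  1.62] t 15.5 open 0.0517
```

Emit:
carry_out(
  increments=[
    {"linear": [-0.005, 0, 0.056], "yaw": -0.085},
    {"linear": [-0.01, 0.002, 0.112], "yaw": -0.17},
    {"linear": [-0.015, 0.004, 0.168], "yaw": -0.255},
    {"linear": [-0.02, 0.006, 0.224], "yaw": -0.34},
    {"linear": [-0.024, 0.008, 0.28], "yaw": -0.42},
  ],
)

```text
t: 16.12
tool_pos: [0.5666, -0.3187, 0.1984]
orientation: [-0.207, 2.095, -2.098]
force: [0.7, 0.1, -1.3]
opening: 0.0515
```

Run:
```python
from h import *
to((.5683,-.3172,.09),102.2)
```

```text
tcp [ 0.5666 -0.3187  0.1984] shift [ 0.0003  0.1085 -0.0016] yaw 0.0048 jaw -77.5 ydir [ 0.022  0.001 -1.   ] q [-0.6   0.26  1.39  0.01  1.47  0.75] t 16.12 open 0.0515
```

Emit:
carry_out(
  increments=[
    {"linear": [0, 0.03, -0.002], "yaw": 0},
    {"linear": [0, 0.065, -0.002], "yaw": 0},
    {"linear": [0, 0.1, -0.002], "yaw": 0},
    {"linear": [0, 0.12, -0.002], "yaw": 0},
    {"linear": [0, 0.12, -0.002], "yaw": 0},
  ],
)

```text
t: 16.75
tool_pos: [0.567, -0.3155, 0.0753]
orientation: [-0.211, 2.101, -2.097]
force: [0.3, -0.1, -0.9]
opening: 0.0514
```

Run:
```python
from h import *
to((.5683,-.3172,.06),102.2)
```

```text
tcp [ 0.567  -0.3155  0.0753] shift [-0.0006  0.0153  0.002 ] yaw 0.0049 jaw -77.5 ydir [ 0.017  0.004 -1.   ] q [-0.59  0.36  1.5   0.01  1.27  0.76] t 16.75 open 0.0514
```

Emit:
carry_out(
  increments=[
    {"linear": [0, 0.006, 0.002], "yaw": 0},
    {"linear": [0, 0.011, 0.002], "yaw": 0},
    {"linear": [0, 0.015, 0.002], "yaw": 0},
    {"linear": [0, 0.0165, 0.002], "yaw": 0},
    {"linear": [0, 0.0165, 0.002], "yaw": 0},
  ],
)

```text
t: 17.38
tool_pos: [0.5682, -0.3178, 0.0603]
orientation: [-0.21, 2.099, -2.097]
force: [-1.7, 1.6, 4.5]
opening: 0.0514
```

Contact. Release, then rise and go back toward a view over the tray.

Emit:
carry_out(
  increments=[
    {"linear": [0, 0, 0], "yaw": 0},
    {"linear": [0, 0, 0], "yaw": 0},
    {"linear": [0, 0, 0], "yaw": 0},
    {"linear": [0, -0.04, 0], "yaw": 0},
    {"linear": [0, -0.1, 0], "yaw": 0},
  ],
  gripper=0.75,
)

```text
t: 18.0
tool_pos: [0.5647, -0.3169, 0.1583]
orientation: [-0.215, 2.105, -2.095]
force: [0.8, -0.9, 0.9]
opening: 0.0698
```

Run:
```python
from h import *
to((.555,.012,.27),78.4)
im=robot.read_camera('side'); cv2.imwrite('pics/s6.png',im)
```

```text
tcp [ 0.5647 -0.3169  0.1583] shift [-0.0632 -0.1098 -0.3235] yaw 0.4203 jaw -77.5 ydir [ 0.014  0.006 -1.   ] q [-0.6   0.29  1.44  0.01  1.41  0.75] t 18.0 open 0.0698
```

View pics/s6.png

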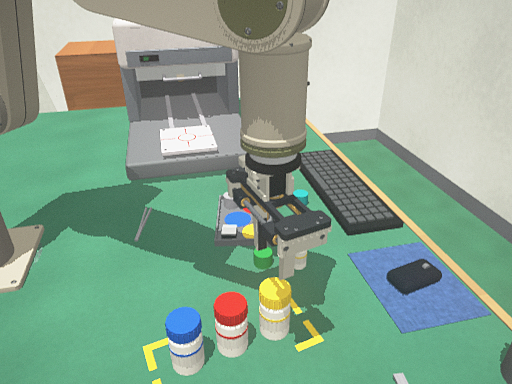

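Emit:
carry_out(
  increments=[
    {"linear": [-0.012, -0.03, -0.05], "yaw": 0.085},
    {"linear": [-0.025, -0.06, -0.11], "yaw": 0.17},
    {"linear": [-0.038, -0.08, -0.165], "yaw": 0.255},
    {"linear": [-0.05, -0.095, -0.22], "yaw": 0.34},
    {"linear": [-0.06, -0.108, -0.28], "yaw": 0.42},
  ],
)

```text
t: 18.68
tool_pos: [0.5644, -0.0316, 0.2789]
orientation: [-0.249, -2.126, 2.126]
force: [1.4, -0.2, 0.2]
opening: 0.0697
```

Emit:
carry_out(
  increments=[
    {"linear": [0, 0, -0.02], "yaw": 0},
    {"linear": [0, 0, -0.035], "yaw": 0},
    {"linear": [0, 0, -0.035], "yaw": 0},
  ],
)

```text
t: 19.05
tool_pos: [0.5715, 0.003, 0.2785]
orientation: [-0.247, -2.126, 2.126]
force: [0.0, 0.3, 0.0]
opening: 0.0699
```

Run:
```python
from h import *
to((.555,.012,.27),78.4)
p=robot.camera_params('wrist'); im=robot.read_camera('wrist'); cv2.imwrite('pics/w3.png',im); np.save('w3.npy',p,allow_pickle=True)
it=robot.read_camera('top'); cv2.imwrite('pics/t3.png',it)
```

```text
tcp [0.5715 0.003  0.2785] shift [ 0.0182  0.008  -0.0054] yaw -0.0013 jaw -101.7 ydir [ 0.027 -0.003 -1.   ] q [-0.08  0.01  1.52 -0.    1.58  1.69] t 19.05 open 0.0699
```

View pics/w3.png

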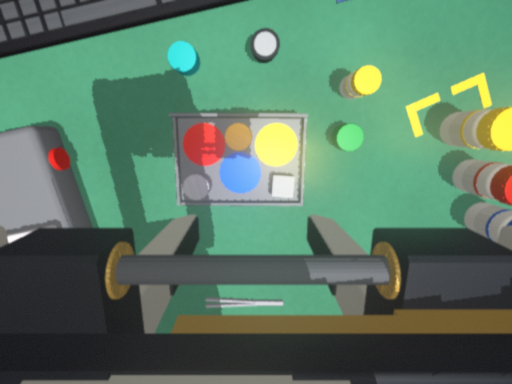

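View pics/t3.png

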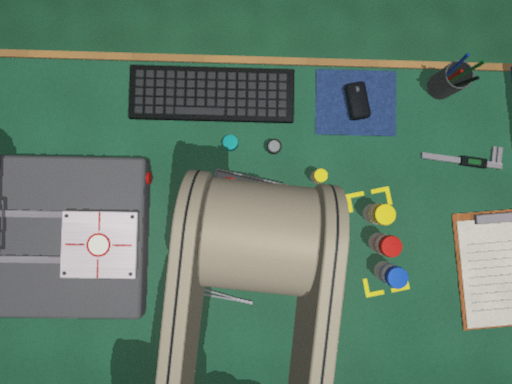

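Run:
```python
from h import *
im=cv2.imread('pics/w3.png'); p=np.load('w3.npy',allow_pickle=True).item()
C={}
for n,a,z in [('red',(172,6),.006),('blue',(100,125),.006),('yel',(24,33),.006),('brass',(9,22),.037)]:
    for q in blobs(mask(im,*a,s=100,v=40),150):
        if 175<q[0][0]<305 and q[0][1]<210:
            bb=q[1]; bc=(bb[0]+(bb[2]-1)/2,bb[1]+(bb[3]-1)/2)
            C[n]=ray(p,bc,z); print(n,q,ray(p,q[0],z).round(4),'bbox c',C[n].round(4),'size',np.hypot(*(ray(p,(bb[0]-.5,bc[1]),z)-ray(p,(bb[0]+bb[2]-.5,bc[1]),z))[:2]).round(4))
th=np.radians(-11.7); ux=np.array([np.cos(th),np.sin(th)]); uy=np.array([-ux[1],ux[0]])
for n in C: d=(C[n]-C['brass'])[:2]; print(n,d@ux,d@uy,np.hypot(*d))
g=cv2.resize(im[105:215,165:315],None,fx=5,fy=5,interpolation=cv2.INTER_CUBIC); cv2.imwrite('pics/w3c.png',g)
# jars from top view, tops at z .096
it=cv2.imread('pics/t3.png'); pt=robot.camera_params('top')
for n,a in dict(red=(172,6),blue=(105,122),yel=(24,33)).items():
    for q in blobs(mask(it,*a),150):
        if q[0][0]>365: print(n,q,ray(pt,q[0],.093).round(4))
```

```text
red (array([203.4, 143.8]), [183, 123, 42, 43, 1438]) [0.6268 0.07   0.006 ] bbox c [0.6265 0.0699 0.006 ] size 0.0653
blue (array([239.4, 172.6]), [219, 153, 41, 40, 1296]) [0.5713 0.0248 0.006 ] bbox c [0.5716 0.0254 0.006 ] size 0.0652
yel (array([275.7, 143.9]), [255, 123, 42, 42, 1389]) [ 0.6039 -0.0401  0.006 ] bbox c [ 0.6046 -0.0399  0.006 ] size 0.0653
brass (array([237.7, 136. ]), [225, 123, 27, 27, 569]) [0.628  0.0134 0.037 ] bbox c [0.6279 0.013  0.037 ] size 0.0387
red -0.012957167109528512 0.05546743561661843 0.056960728518760696
blue -0.05769918008547357 0.0007144007478933085 0.05770360258220019
yel -0.012156630986752756 -0.05648655740110162 0.057779882692646806
brass 0.0 0.0 0.0
red (array([390.1, 245.8]), [379, 236, 23, 21, 396]) [ 0.4939 -0.3302  0.093 ]
blue (array([396.1, 276.7]), [385, 266, 23, 22, 391]) [ 0.42   -0.3453  0.093 ]
yel (array([383.8, 208.2]), [371, 186, 25, 39, 548]) [ 0.5845 -0.3142  0.093 ]
```

View pics/w3c.png

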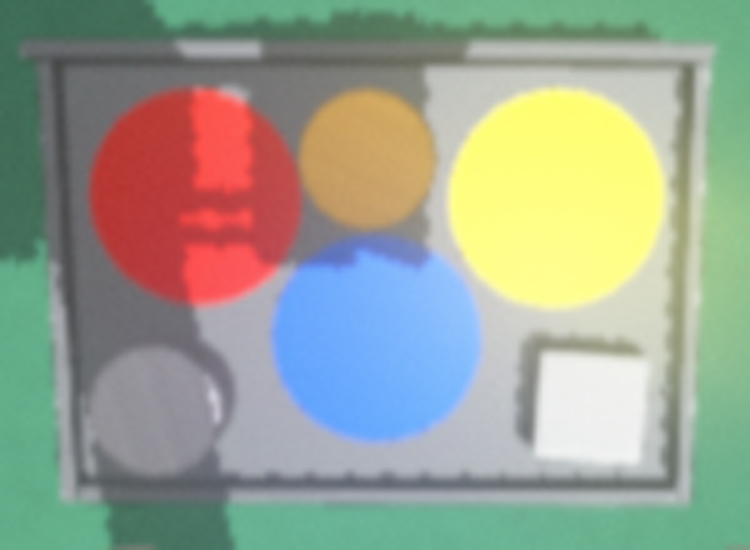

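Run:
```python
from h import *
to((.628,.0132,.1),78.3)
to((.628,.0132,.018),78.3)
```

```text
tcp [0.5714 0.0017 0.2784] shift [-0.0482  0.1799 -0.0223] yaw -0.0013 jaw -101.8 ydir [ 0.027 -0.003 -1.   ] q [-0.09  0.01  1.52 -0.    1.58  1.69] t 19.15 open 0.0696
tcp [0.5714 0.0017 0.2784] shift [-0.046   0.2618 -0.0221] yaw -0.0013 jaw -101.8 ydir [ 0.027 -0.003 -1.   ] q [-0.09  0.01  1.52 -0.    1.58  1.69] t 19.15 open 0.0696
```

Emit:
carry_out(
  increments=[
    {"linear": [-0.03, 0.04, -0.022], "yaw": 0},
    {"linear": [-0.048, 0.09, -0.022], "yaw": 0},
    {"linear": [-0.048, 0.14, -0.022], "yaw": 0},
    {"linear": [-0.048, 0.18, -0.022], "yaw": 0},
    {"linear": [-0.048, 0.18, -0.022], "yaw": 0},
  ],
)

```text
t: 19.77
tool_pos: [0.6242, 0.0117, 0.095]
orientation: [-0.24, -2.119, 2.121]
force: [0.0, 0.8, 0.2]
opening: 0.0698
```

Run:
```python
from h import *
to((.628,.0132,.018),78.3)
```

```text
tcp [0.6242 0.0117 0.095 ] shift [-0.002   0.0771 -0.0022] yaw -0.003 jaw -101.9 ydir [ 0.018 -0.003 -1.   ] q [-0.06  0.27  1.57 -0.    1.28  1.72] t 19.77 open 0.0698
```

Emit:
carry_out(
  increments=[
    {"linear": [-0.002, 0.025, -0.002], "yaw": 0},
    {"linear": [-0.002, 0.045, -0.002], "yaw": 0},
    {"linear": [-0.002, 0.06, -0.002], "yaw": 0},
    {"linear": [-0.002, 0.07, -0.002], "yaw": 0},
    {"linear": [-0.002, 0.073, -0.002], "yaw": 0},
  ],
)

```text
t: 20.4
tool_pos: [0.6278, 0.013, 0.0217]
orientation: [-0.239, -2.119, 2.121]
force: [-1.1, 0.0, 0.5]
opening: 0.0698
```

Run:
```python
from h import *
to((.628,.0132,.018),78.3)
im=robot.read_camera('side'); cv2.imwrite('pics/s7.png',cv2.resize(im[150:280,170:330],None,fx=4,fy=4,interpolation=cv2.INTER_CUBIC))
```

```text
tcp [0.6278 0.013  0.0217] shift [-0.0001  0.0038 -0.0002] yaw -0.003 jaw -101.9 ydir [ 0.018 -0.003 -1.   ] q [-0.06  0.37  1.6  -0.    1.16  1.72] t 20.4 open 0.0698
```

View pics/s7.png

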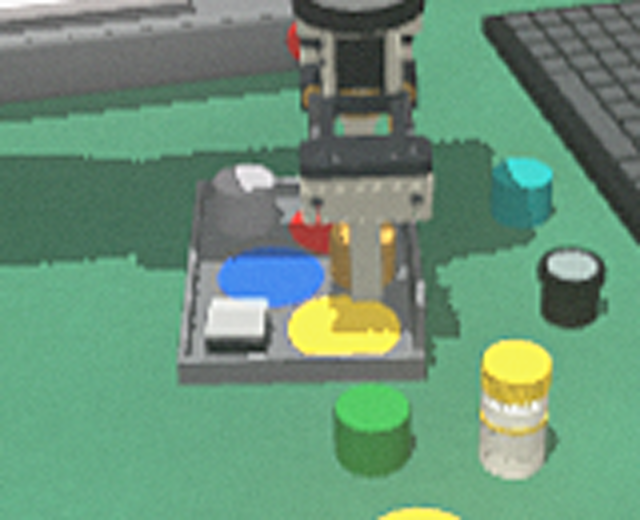

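Emit:
carry_out(
  increments=[
    {"linear": [0, 0.003, 0], "yaw": 0},
    {"linear": [0, 0.003, 0], "yaw": 0},
  ],
)

```text
t: 20.7
tool_pos: [0.6281, 0.0131, 0.019]
orientation: [-0.24, -2.119, 2.121]
force: [0.1, -0.3, 0.2]
opening: 0.0696
```

Emit:
carry_out(
  increments=[
    {"linear": [0, 0, 0], "yaw": 0},
    {"linear": [0, 0, 0], "yaw": 0},
    {"linear": [0, 0, 0], "yaw": 0},
    {"linear": [0, 0, 0], "yaw": 0},
    {"linear": [0, 0, 0], "yaw": 0},
  ],
  gripper=0.25,
  newtons=40,
)

```text
t: 21.32
tool_pos: [0.6281, 0.0131, 0.0191]
orientation: [-0.24, -2.12, 2.121]
force: [0.2, 0.3, 2.0]
opening: 0.0395
```

Run:
```python
from h import *
to((.628,.0132,.018),78.3)
```

```text
tcp [0.6281 0.0131 0.0191] shift [ 0.0002  0.0011 -0.0001] yaw -0.0029 jaw -101.9 ydir [ 0.018 -0.003 -1.   ] q [-0.06  0.37  1.6  -0.    1.15  1.72] t 21.32 open 0.0395
```

Emit:
carry_out(
  increments=[
    {"linear": [0, -0.025, 0], "yaw": 0},
    {"linear": [0, -0.065, 0], "yaw": 0},
    {"linear": [0, -0.11, 0], "yaw": 0},
    {"linear": [0, -0.15, 0], "yaw": 0},
    {"linear": [0, -0.16, 0], "yaw": 0},
  ],
)

```text
t: 21.95
tool_pos: [0.6268, 0.0134, 0.1822]
orientation: [-0.246, -2.122, 2.123]
force: [0.3, -0.1, -2.3]
opening: 0.0392
```

Run:
```python
from h import *
to((.4842,.3716,.2),101.5)
```

```text
tcp [0.6268 0.0134 0.1822] shift [ 0.2127 -0.0222 -0.3212] yaw -0.4078 jaw -101.9 ydir [ 0.023 -0.003 -1.   ] q [-0.06  0.2   1.49 -0.    1.43  1.72] t 21.95 open 0.0392
```

Emit:
carry_out(
  increments=[
    {"linear": [0.035, -0.014, -0.037], "yaw": -0.08},
    {"linear": [0.07, -0.028, -0.075], "yaw": -0.16},
    {"linear": [0.107, -0.042, -0.11], "yaw": -0.24},
    {"linear": [0.143, -0.056, -0.147], "yaw": -0.32},
    {"linear": [0.18, -0.07, -0.184], "yaw": -0.4},
  ],
)

```text
t: 22.58
tool_pos: [0.485, 0.2316, 0.2462]
orientation: [-0.186, 2.103, -2.116]
force: [0.9, 0.5, -3.0]
opening: 0.0393
```

Run:
```python
from h import *
to((.41,.355,.25),101.5)
```

```text
tcp [0.485  0.2316 0.2462] shift [ 0.0496 -0.0058 -0.1356] yaw -0.0055 jaw -78.8 ydir [ 0.02  -0.004 -1.   ] q [ 0.36 -0.06  1.65 -0.01  1.54  1.73] t 22.57 open 0.0393
```

Emit:
carry_out(
  increments=[
    {"linear": [0.017, 0, -0.045], "yaw": 0},
    {"linear": [0.033, 0, -0.09], "yaw": 0},
    {"linear": [0.048, 0, -0.132], "yaw": 0},
    {"linear": [0.048, 0, -0.132], "yaw": 0},
    {"linear": [0.048, 0, -0.132], "yaw": 0},
  ],
)

```text
t: 23.2
tool_pos: [0.4119, 0.3512, 0.2425]
orientation: [-0.189, 2.102, -2.119]
force: [-0.3, -0.6, -3.2]
opening: 0.0389
```

Run:
```python
from h import *
to((.4842,.3716,.15),101.5)
p=robot.camera_params('wrist'); im=robot.read_camera('wrist'); cv2.imwrite('pics/w4.png',im); np.save('w4.npy',p,allow_pickle=True)
```

```text
tcp [0.4119 0.3512 0.2425] shift [-0.0733  0.0937 -0.0069] yaw -0.0049 jaw -78.8 ydir [ 0.018 -0.006 -1.   ] q [ 0.62 -0.04  1.64 -0.02  1.54  2.  ] t 23.2 open 0.0389
```

View pics/w4.png

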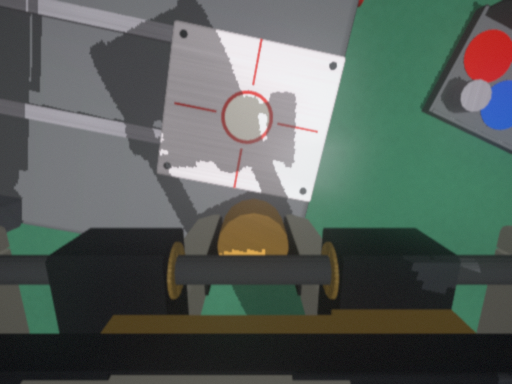

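Run:
```python
from h import *
im=cv2.imread('pics/w4.png'); p=np.load('w4.npy',allow_pickle=True).item()
m=mask(im,168,10,80,60); 
ys,xs=np.nonzero(m[85:150,215:280]); xs=xs+215; ys=ys+85
r=np.hypot(xs-246,ys-116); k=(r>20)&(r<30)
pts=np.array([xs[k],ys[k]],np.float32).T
e=cv2.fitEllipse(pts); print(k.sum(),e, ray(p,e[0],.095), 'diam',ray(p,(e[0][0]+26,e[0][1]),.095)-ray(p,(e[0][0]-26,e[0][1]),.095))
it=cv2.imread('pics/t3.png'); pt=robot.camera_params('top')
m=mask(it,168,10,80,60); ys,xs=np.nonzero(m[230:260,80:118]); xs=xs+80; ys=ys+230
r=np.hypot(xs-98,ys-244.5); k=(r>8.5)&(r<13); e=cv2.fitEllipse(np.array([xs[k],ys[k]],np.float32).T); print(k.sum(),e,ray(pt,e[0],.095))
```

```text
448 ((246.63824462890625, 116.70652770996094), (48.468204498291016, 50.042083740234375), 177.12594604492188) [0.48386912 0.37008337 0.095     ] diam [ 0.01093986 -0.05507271  0.        ]
73 ((97.97013092041016, 244.47853088378906), (21.718761444091797, 22.256624221801758), 68.26789093017578) [0.48353992 0.37159652 0.095     ]
```

Run:
```python
from h import *
to((.4838,.3705,.14),101.2)
```

```text
tcp [0.4124 0.3509 0.2429] shift [-0.072   0.1041 -0.0064] yaw -0.0006 jaw -78.8 ydir [ 0.019 -0.006 -1.   ] q [ 0.62 -0.05  1.64 -0.02  1.54  2.  ] t 23.25 open 0.0391
```

Emit:
carry_out(
  increments=[
    {"linear": [-0.045, 0.02, -0.004], "yaw": 0},
    {"linear": [-0.072, 0.05, -0.006], "yaw": 0},
    {"linear": [-0.072, 0.08, -0.006], "yaw": 0},
    {"linear": [-0.072, 0.1, -0.006], "yaw": 0},
    {"linear": [-0.072, 0.1, -0.006], "yaw": 0},
  ],
)

```text
t: 23.88
tool_pos: [0.4828, 0.3686, 0.1418]
orientation: [-0.19, 2.103, -2.123]
force: [-0.4, -1.1, -2.5]
opening: 0.0392
```

Run:
```python
from h import *
to((.4838,.3705,.108),101.2)
```

```text
tcp [0.4828 0.3686 0.1418] shift [-0.0009  0.0338 -0.0021] yaw -0.0017 jaw -78.9 ydir [ 0.015 -0.008 -1.   ] q [ 0.58  0.2   1.57 -0.02  1.37  1.96] t 23.88 open 0.0392
```

Emit:
carry_out(
  increments=[
    {"linear": [-0.001, 0.012, -0.002], "yaw": 0},
    {"linear": [-0.001, 0.022, -0.002], "yaw": 0},
    {"linear": [-0.001, 0.028, -0.002], "yaw": 0},
    {"linear": [-0.001, 0.031, -0.002], "yaw": 0},
    {"linear": [-0.001, 0.032, -0.002], "yaw": 0},
  ],
)

```text
t: 24.5
tool_pos: [0.4839, 0.3705, 0.1099]
orientation: [-0.19, 2.103, -2.123]
force: [0.0, 0.8, -3.1]
opening: 0.0394
```

Run:
```python
from h import *
to((.4838,.3705,.108),101.2); print(robot.read_state()['force'])
im=robot.read_camera('side'); cv2.imwrite('pics/s8.png',cv2.resize(im[70:190,110:270],None,fx=5,fy=5,interpolation=cv2.INTER_CUBIC))
```

```text
tcp [0.4839 0.3705 0.1099] shift [0.0001 0.0019 0.    ] yaw -0.0015 jaw -78.9 ydir [ 0.016 -0.008 -1.   ] q [ 0.58  0.23  1.59 -0.02  1.31  1.96] t 24.5 open 0.0394
[ 0.04843781  0.76218982 -3.1146171 ]
```

View pics/s8.png

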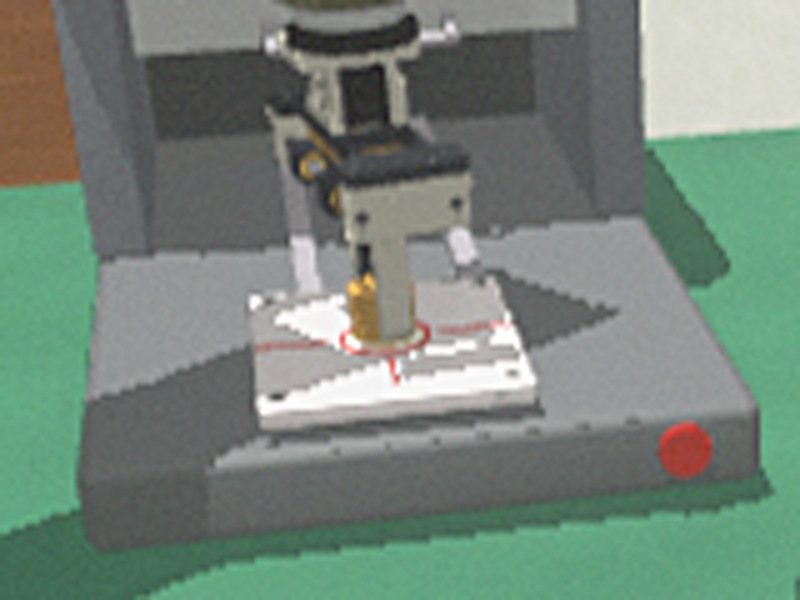

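Emit:
carry_out(
  increments=[
    {"linear": [0, 0.001, 0], "yaw": 0},
    {"linear": [0, 0.0025, 0], "yaw": 0},
    {"linear": [0, 0.003, 0], "yaw": 0},
  ],
)

```text
t: 24.92
tool_pos: [0.4843, 0.3707, 0.1082]
orientation: [-0.189, 2.103, -2.122]
force: [-4.2, -2.7, 8.7]
opening: 0.0391
```

Contact at the expected height. Release, and rise straight.

Emit:
carry_out(
  increments=[
    {"linear": [0, 0, 0], "yaw": 0},
    {"linear": [0, 0, 0], "yaw": 0},
    {"linear": [0, 0, 0], "yaw": 0},
    {"linear": [0, 0, 0], "yaw": 0},
  ],
  gripper=0.75,
)

```text
t: 25.42
tool_pos: [0.4843, 0.3707, 0.1081]
orientation: [-0.189, 2.103, -2.122]
force: [-0.1, 0.3, -0.0]
opening: 0.0693
```

Emit:
carry_out(
  increments=[
    {"linear": [0, -0.03, 0], "yaw": 0},
    {"linear": [0.02, -0.08, 0], "yaw": 0},
    {"linear": [0.05, -0.12, 0], "yaw": 0},
    {"linear": [0.07, -0.13, 0], "yaw": 0},
    {"linear": [0.07, -0.13, 0], "yaw": 0},
  ],
)

```text
t: 26.05
tool_pos: [0.4133, 0.3587, 0.2387]
orientation: [-0.187, 2.103, -2.119]
force: [1.1, -0.6, -0.1]
opening: 0.0701
```

Run:
```python
from h import *
to((.495,-.333,.25),101.5)
p=robot.camera_params('wrist'); im=robot.read_camera('wrist'); cv2.imwrite('pics/w5.png',im)
m=mask(im,168,8,80,60)
for q in blobs(mask(im,10,22,90),100):
    if q[0][1]<200: print(q,ray(p,q[0],.127).round(4))
```

```text
tcp [0.4133 0.3587 0.2387] shift [ 0.0537 -0.0058  0.6945] yaw -0.0058 jaw -78.8 ydir [ 0.019 -0.006 -1.   ] q [ 0.63 -0.03  1.63 -0.02  1.53  2.01] t 26.05 open 0.0701
(array([253.6, 118.2]), [234, 97, 40, 42, 1270]) [0.4842 0.3702 0.127 ]
```

View pics/w5.png

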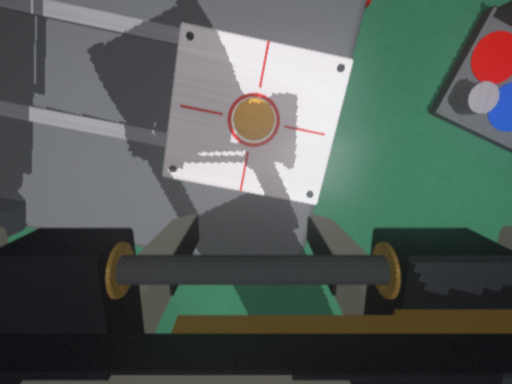

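Emit:
carry_out(
  increments=[
    {"linear": [-0.002, 0, 0.06], "yaw": 0},
    {"linear": [-0.004, 0, 0.12], "yaw": 0},
    {"linear": [-0.006, 0, 0.18], "yaw": 0},
    {"linear": [-0.008, 0, 0.24], "yaw": 0},
    {"linear": [-0.01, 0, 0.3], "yaw": 0},
  ],
)

```text
t: 26.72
tool_pos: [0.4817, 0.0637, 0.2393]
orientation: [-0.19, 2.103, -2.122]
force: [0.6, -0.6, -0.0]
opening: 0.0696
```

Emit:
carry_out(
  increments=[
    {"linear": [-0.002, 0, 0.06], "yaw": 0},
    {"linear": [-0.004, 0, 0.12], "yaw": 0},
    {"linear": [-0.006, 0, 0.18], "yaw": 0},
    {"linear": [-0.008, 0, 0.24], "yaw": 0},
    {"linear": [-0.01, 0, 0.3], "yaw": 0},
  ],
)

```text
t: 27.35
tool_pos: [0.5493, -0.2314, 0.2406]
orientation: [-0.191, 2.106, -2.122]
force: [0.7, 1.2, 1.0]
opening: 0.0696
```

Run:
```python
from h import *
to((.5682,-.3178,.14),102.2)
```

```text
tcp [ 0.5493 -0.2314  0.2406] shift [-0.0006  0.1014  0.0875] yaw -0.0195 jaw -78.9 ydir [ 0.014 -0.006 -1.   ] q [-0.49  0.1   1.5   0.    1.53  0.89] t 27.35 open 0.0696
```

Emit:
carry_out(
  increments=[
    {"linear": [0, 0.01, 0.05], "yaw": -0.02},
    {"linear": [0, 0.03, 0.087], "yaw": -0.02},
    {"linear": [0, 0.06, 0.087], "yaw": -0.02},
    {"linear": [0, 0.095, 0.087], "yaw": -0.02},
    {"linear": [0, 0.1, 0.087], "yaw": -0.02},
  ],
)

```text
t: 27.98
tool_pos: [0.565, -0.3165, 0.1358]
orientation: [-0.218, 2.104, -2.109]
force: [-0.0, -0.2, 0.7]
opening: 0.0699
```

Run:
```python
from h import *
to((.5682,-.3178,.0605),102.2)
im=robot.read_camera('side'); cv2.imwrite('pics/s9.png',im)
```

```text
tcp [ 0.565  -0.3165  0.1358] shift [-0.0024  0.0753  0.0017] yaw -0.0001 jaw -77.8 ydir [ 0.007 -0.002 -1.   ] q [-0.59  0.31  1.45  0.    1.37  0.77] t 27.98 open 0.0699
```

View pics/s9.png

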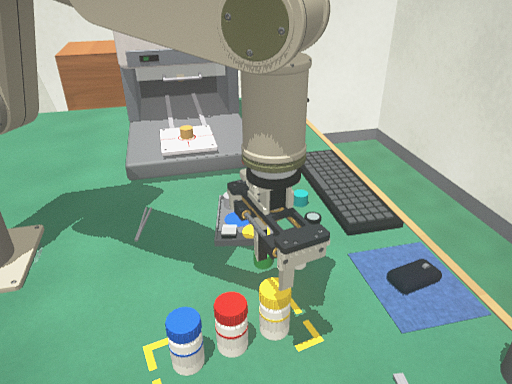

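Emit:
carry_out(
  increments=[
    {"linear": [-0.002, 0.025, 0.002], "yaw": 0},
    {"linear": [-0.002, 0.05, 0.002], "yaw": 0},
    {"linear": [-0.002, 0.068, 0.002], "yaw": 0},
    {"linear": [-0.002, 0.072, 0.002], "yaw": 0},
    {"linear": [-0.002, 0.072, 0.002], "yaw": 0},
  ],
)

```text
t: 28.65
tool_pos: [0.5693, -0.3189, 0.0664]
orientation: [-0.215, 2.1, -2.11]
force: [0.1, 1.2, 1.1]
opening: 0.0698
```

Emit:
carry_out(
  increments=[
    {"linear": [0, 0, 0], "yaw": 0},
    {"linear": [0, 0, 0], "yaw": 0},
    {"linear": [0, 0, 0], "yaw": 0},
    {"linear": [0, 0, 0], "yaw": 0},
  ],
  gripper=0.4,
  newtons=30,
)

```text
t: 29.15
tool_pos: [0.5699, -0.3192, 0.0675]
orientation: [-0.214, 2.098, -2.11]
force: [-0.9, 1.0, 6.5]
opening: 0.0518
```

Emit:
carry_out(
  increments=[
    {"linear": [0, -0.03, 0], "yaw": 0},
    {"linear": [0, -0.07, 0], "yaw": 0},
    {"linear": [0, -0.11, 0], "yaw": 0},
    {"linear": [0, -0.14, 0], "yaw": 0},
    {"linear": [0, -0.14, 0], "yaw": 0},
  ],
)

```text
t: 29.78
tool_pos: [0.5697, -0.3195, 0.2105]
orientation: [-0.209, 2.093, -2.112]
force: [-0.2, 0.4, -1.0]
opening: 0.0514
```

Run:
```python
from h import *
to((.6043,-.040,.2),78.3)
```

```text
tcp [ 0.5697 -0.3195  0.2105] shift [-0.0928  0.009  -0.266 ] yaw 0.4172 jaw -77.8 ydir [ 0.016 -0.007 -1.   ] q [-0.59  0.26  1.37  0.    1.49  0.77] t 29.77 open 0.0514
```

Emit:
carry_out(
  increments=[
    {"linear": [-0.018, 0, -0.05], "yaw": 0.084},
    {"linear": [-0.037, 0.002, -0.106], "yaw": 0.168},
    {"linear": [-0.055, 0.004, -0.16], "yaw": 0.252},
    {"linear": [-0.074, 0.006, -0.213], "yaw": 0.336},
    {"linear": [-0.093, 0.008, -0.266], "yaw": 0.418},
  ],
)

```text
t: 30.4
tool_pos: [0.6032, -0.038, 0.198]
orientation: [-0.234, -2.112, 2.124]
force: [0.6, -0.3, -0.9]
opening: 0.0516
```

Run:
```python
from h import *
to((.6055,-.040,.1),78.3)
```

```text
tcp [ 0.6032 -0.038   0.198 ] shift [-0.0013  0.098   0.0011] yaw -0.0036 jaw -101.9 ydir [ 0.012 -0.007 -1.   ] q [-0.14  0.14  1.53 -0.01  1.46  1.63] t 30.4 open 0.0516
```

Emit:
carry_out(
  increments=[
    {"linear": [-0.001, 0.025, 0.001], "yaw": 0},
    {"linear": [-0.001, 0.06, 0.001], "yaw": 0},
    {"linear": [-0.001, 0.09, 0.001], "yaw": 0},
    {"linear": [-0.001, 0.105, 0.001], "yaw": 0},
    {"linear": [-0.001, 0.105, 0.001], "yaw": 0},
  ],
)

```text
t: 31.02
tool_pos: [0.6036, -0.0398, 0.0906]
orientation: [-0.23, -2.11, 2.121]
force: [-0.6, -0.1, -1.4]
opening: 0.0518
```

Run:
```python
from h import *
to((.6055,-.040,.0735),78.3)
```

```text
tcp [ 0.6036 -0.0398  0.0906] shift [-0.0018  0.0171 -0.0002] yaw -0.0037 jaw -101.9 ydir [ 0.008 -0.006 -1.   ] q [-0.15  0.24  1.62 -0.01  1.27  1.63] t 31.02 open 0.0518
```

Emit:
carry_out(
  increments=[
    {"linear": [-0.001, 0.007, 0], "yaw": 0},
    {"linear": [-0.001, 0.012, 0], "yaw": 0},
    {"linear": [-0.001, 0.016, 0], "yaw": 0},
    {"linear": [-0.001, 0.018, 0], "yaw": 0},
    {"linear": [-0.001, 0.0185, 0], "yaw": 0},
  ],
)

```text
t: 31.65
tool_pos: [0.6054, -0.04, 0.0734]
orientation: [-0.232, -2.111, 2.122]
force: [-3.4, 0.9, 7.7]
opening: 0.0518
```

Run:
```python
from h import *
to((.6055,-.040,.0735),78.3)
im=robot.read_camera('side'); cv2.imwrite('pics/s10.png',cv2.resize(im[150:280,170:330],None,fx=4,fy=4,interpolation=cv2.INTER_CUBIC))
```

```text
tcp [ 0.6054 -0.04    0.0734] shift [-0.0001 -0.0001 -0.0001] yaw -0.0036 jaw -101.9 ydir [ 0.01  -0.006 -1.   ] q [-0.15  0.26  1.63 -0.01  1.24  1.63] t 31.65 open 0.0518
```

View pics/s10.png

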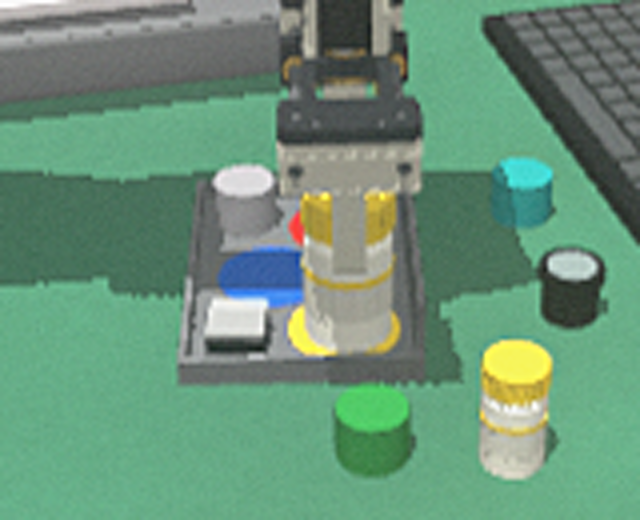

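Emit:
carry_out(
  increments=[
    {"linear": [0, 0, 0], "yaw": 0},
    {"linear": [0, 0, 0], "yaw": 0},
    {"linear": [0, 0, 0], "yaw": 0},
    {"linear": [0, -0.04, 0], "yaw": 0},
    {"linear": [0, -0.09, 0], "yaw": 0},
  ],
  gripper=0.75,
)

```text
t: 32.33
tool_pos: [0.6031, -0.0393, 0.1625]
orientation: [-0.227, -2.109, 2.12]
force: [0.9, 0.8, 0.3]
opening: 0.0698
```

Run:
```python
from h import *
to((.4955,-.333,.2),102.2)
```

```text
tcp [ 0.6031 -0.0393  0.1625] shift [ 0.0445 -0.0364  0.3097] yaw -0.4208 jaw -101.9 ydir [ 0.006 -0.006 -1.   ] q [-0.15  0.17  1.56 -0.    1.4   1.63] t 32.33 open 0.0698
```

Next red, standing at about (0.4955, -0.333).

Emit:
carry_out(
  increments=[
    {"linear": [0.009, -0.03, 0.06], "yaw": -0.085},
    {"linear": [0.018, -0.035, 0.122], "yaw": -0.17},
    {"linear": [0.027, -0.035, 0.184], "yaw": -0.255},
    {"linear": [0.036, -0.035, 0.246], "yaw": -0.34},
    {"linear": [0.044, -0.035, 0.308], "yaw": -0.42},
  ],
)

```text
t: 32.95
tool_pos: [0.4972, -0.328, 0.1988]
orientation: [-0.221, 2.098, -2.113]
force: [0.8, -0.2, -0.1]
opening: 0.0699
```

Run:
```python
from h import *
to((.4955,-.333,.067),102.2)
```

```text
tcp [ 0.4972 -0.328   0.1988] shift [0.0033 0.1318 0.0035] yaw 0.002 jaw -77.7 ydir [ 0.006 -0.006 -1.   ] q [-0.67  0.12  1.55 -0.    1.46  0.69] t 32.95 open 0.0699
```

Emit:
carry_out(
  increments=[
    {"linear": [0.003, 0.02, 0.004], "yaw": 0},
    {"linear": [0.003, 0.06, 0.004], "yaw": 0},
    {"linear": [0.003, 0.1, 0.004], "yaw": 0},
    {"linear": [0.003, 0.126, 0.004], "yaw": 0},
    {"linear": [0.003, 0.128, 0.004], "yaw": 0},
  ],
)

```text
t: 33.58
tool_pos: [0.4943, -0.3308, 0.0673]
orientation: [-0.226, 2.105, -2.109]
force: [-0.0, 0.1, -0.1]
opening: 0.0696
```

Emit:
carry_out(
  increments=[
    {"linear": [0, 0, 0], "yaw": 0},
    {"linear": [0, 0, 0], "yaw": 0},
    {"linear": [0, 0, 0], "yaw": 0},
    {"linear": [0, 0, 0], "yaw": 0},
  ],
  gripper=0.4,
)

```text
t: 34.08
tool_pos: [0.4951, -0.3313, 0.0686]
orientation: [-0.224, 2.103, -2.11]
force: [-0.4, -0.2, 4.3]
opening: 0.0515
```

Emit:
carry_out(
  increments=[
    {"linear": [0, -0.03, 0], "yaw": 0},
    {"linear": [0, -0.07, 0], "yaw": 0},
    {"linear": [0, -0.11, 0], "yaw": 0},
    {"linear": [0, -0.15, 0], "yaw": 0},
    {"linear": [0, -0.16, 0], "yaw": 0},
  ],
)

```text
t: 34.7
tool_pos: [0.4957, -0.3318, 0.2321]
orientation: [-0.22, 2.097, -2.113]
force: [-0.4, -0.4, -1.4]
opening: 0.0518
```

Run:
```python
from h import *
to((.6267,.07,.22),78.3)
```

```text
tcp [ 0.4957 -0.3318  0.2321] shift [-0.2136  0.0104 -0.3647] yaw 0.4192 jaw -77.7 ydir [ 0.008 -0.007 -1.   ] q [-0.68  0.11  1.5  -0.    1.52  0.68] t 34.7 open 0.0518
```

Emit:
carry_out(
  increments=[
    {"linear": [-0.027, 0, -0.045], "yaw": 0.084},
    {"linear": [-0.055, 0, -0.094], "yaw": 0.168},
    {"linear": [-0.083, 0, -0.142], "yaw": 0.252},
    {"linear": [-0.111, 0, -0.19], "yaw": 0.336},
    {"linear": [-0.14, 0, -0.24], "yaw": 0.418},
  ],
)

```text
t: 35.33
tool_pos: [0.5808, -0.0658, 0.2289]
orientation: [-0.225, -2.109, 2.121]
force: [0.8, 0.2, -1.9]
opening: 0.0515
```

Run:
```python
from h import *
to((.6267,.07,.1),78.3)
```

```text
tcp [ 0.5808 -0.0658  0.2289] shift [-0.0163  0.1283 -0.1429] yaw -0.002 jaw -101.8 ydir [ 0.005 -0.006 -1.   ] q [-0.2   0.08  1.54 -0.01  1.52  1.58] t 35.33 open 0.0515
```

Emit:
carry_out(
  increments=[
    {"linear": [-0.006, 0, -0.055], "yaw": 0},
    {"linear": [-0.012, 0, -0.11], "yaw": 0},
    {"linear": [-0.016, 0.01, -0.143], "yaw": 0},
    {"linear": [-0.016, 0.05, -0.143], "yaw": 0},
    {"linear": [-0.016, 0.09, -0.143], "yaw": 0},
  ],
)

```text
t: 35.95
tool_pos: [0.6255, 0.0712, 0.1353]
orientation: [-0.222, -2.109, 2.122]
force: [0.9, 0.3, -1.4]
opening: 0.0517
```

Run:
```python
from h import *
to((.6267,.07,.0746),78.3)
```

```text
tcp [0.6255 0.0712 0.1353] shift [-0.0011  0.0607  0.0006] yaw -0.0007 jaw -101.7 ydir [ 0.004 -0.006 -1.   ] q [ 0.04  0.26  1.51 -0.01  1.37  1.81] t 35.95 open 0.0517
```

Emit:
carry_out(
  increments=[
    {"linear": [-0.001, 0.02, 0.001], "yaw": 0},
    {"linear": [-0.001, 0.038, 0.001], "yaw": 0},
    {"linear": [-0.001, 0.05, 0.001], "yaw": 0},
    {"linear": [-0.001, 0.056, 0.001], "yaw": 0},
    {"linear": [-0.001, 0.057, 0.001], "yaw": 0},
  ],
)

```text
t: 36.58
tool_pos: [0.6267, 0.0696, 0.0786]
orientation: [-0.223, -2.109, 2.122]
force: [-0.8, 2.0, -1.8]
opening: 0.0518
```

Run:
```python
from h import *
to((.6267,.07,.0746),78.3)
```

```text
tcp [0.6267 0.0696 0.0786] shift [ 0.0001  0.004  -0.0004] yaw -0.0008 jaw -101.7 ydir [ 0.004 -0.006 -1.   ] q [ 0.03  0.32  1.55 -0.01  1.27  1.81] t 36.58 open 0.0518
```

Emit:
carry_out(
  increments=[
    {"linear": [0, 0.002, 0], "yaw": 0},
    {"linear": [0, 0.004, 0], "yaw": 0},
    {"linear": [0, 0.005, 0], "yaw": 0},
    {"linear": [0, 0.005, 0], "yaw": 0},
  ],
)

```text
t: 37.08
tool_pos: [0.6275, 0.0695, 0.0747]
orientation: [-0.224, -2.11, 2.122]
force: [0.0, -0.1, 5.2]
opening: 0.0516
```

Emit:
carry_out(
  increments=[
    {"linear": [0, 0, 0], "yaw": 0},
    {"linear": [0, 0, 0], "yaw": 0},
    {"linear": [0, 0, 0], "yaw": 0},
    {"linear": [0, -0.04, 0], "yaw": 0},
    {"linear": [0, -0.09, 0], "yaw": 0},
  ],
  gripper=0.75,
)

```text
t: 37.7
tool_pos: [0.6255, 0.0701, 0.1636]
orientation: [-0.22, -2.108, 2.121]
force: [0.8, -0.3, 0.5]
opening: 0.0697
```

Emit:
carry_out(
  increments=[
    {"linear": [0, -0.03, 0.04], "yaw": 0},
    {"linear": [0.01, -0.06, 0.1], "yaw": -0.05},
    {"linear": [0.03, -0.06, 0.155], "yaw": -0.1},
    {"linear": [0.05, -0.06, 0.21], "yaw": -0.15},
    {"linear": [0.07, -0.06, 0.265], "yaw": -0.2},
  ],
)

```text
t: 38.33
tool_pos: [0.5017, -0.1761, 0.2251]
orientation: [-0.006, -2.214, 2.228]
force: [0.4, -1.0, -0.3]
opening: 0.0696
```

Run:
```python
from h import *
to((.4217,-.3487,.2),102.2)
im=robot.read_camera('side'); cv2.imwrite('pics/s11.png',im)
```

```text
tcp [ 0.5017 -0.1761  0.2251] shift [0.0796 0.0261 0.1726] yaw -0.2161 jaw -90.2 ydir [ 0.002 -0.007 -1.   ] q [-0.43 -0.06  1.68 -0.01  1.51  1.14] t 38.33 open 0.0696
```

View pics/s11.png

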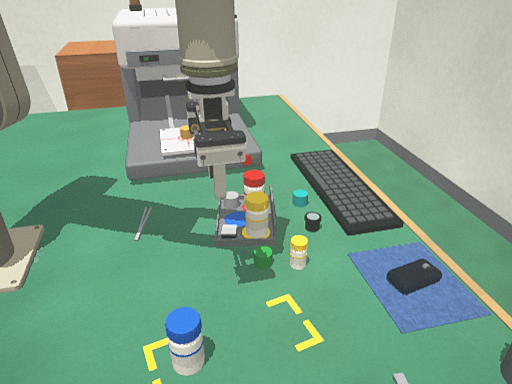

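Red and yellow are back upright in the tray, blue remains at (185,340). Next blue.

Emit:
carry_out(
  increments=[
    {"linear": [0.025, 0.005, 0.055], "yaw": -0.07},
    {"linear": [0.052, 0.01, 0.11], "yaw": -0.14},
    {"linear": [0.08, 0.02, 0.172], "yaw": -0.216},
    {"linear": [0.08, 0.05, 0.172], "yaw": -0.216},
    {"linear": [0.08, 0.08, 0.172], "yaw": -0.216},
  ],
)

```text
t: 39.0
tool_pos: [0.4172, -0.3556, 0.1461]
orientation: [-0.223, 2.101, -2.123]
force: [-0.8, 0.1, -0.4]
opening: 0.0694
```

Run:
```python
from h import *
to((.422,-.3487,.066),102.2)
```

```text
tcp [ 0.4172 -0.3556  0.1461] shift [-0.0063  0.08   -0.0065] yaw -0.0038 jaw -78.0 ydir [-0.   -0.01 -1.  ] q [-0.79  0.04  1.74 -0.01  1.36  0.57] t 39.0 open 0.0694
```

Emit:
carry_out(
  increments=[
    {"linear": [-0.006, 0.015, -0.0065], "yaw": 0},
    {"linear": [-0.006, 0.04, -0.0065], "yaw": 0},
    {"linear": [-0.006, 0.065, -0.0065], "yaw": 0},
    {"linear": [-0.006, 0.077, -0.0065], "yaw": 0},
    {"linear": [-0.006, 0.077, -0.0065], "yaw": 0},
  ],
)

```text
t: 39.62
tool_pos: [0.4217, -0.3479, 0.0685]
orientation: [-0.224, 2.102, -2.121]
force: [0.0, 0.6, 0.3]
opening: 0.0697
```

Emit:
carry_out(
  increments=[
    {"linear": [0, 0, 0], "yaw": 0},
    {"linear": [0, 0, 0], "yaw": 0},
    {"linear": [0, 0, 0], "yaw": 0},
    {"linear": [0, 0, 0], "yaw": 0},
  ],
  gripper=0.4,
)

```text
t: 40.12
tool_pos: [0.4223, -0.3485, 0.0695]
orientation: [-0.223, 2.1, -2.122]
force: [-0.5, 1.6, 5.7]
opening: 0.0516
```

Emit:
carry_out(
  increments=[
    {"linear": [0, -0.03, 0], "yaw": 0},
    {"linear": [0, -0.07, 0], "yaw": 0},
    {"linear": [0, -0.11, 0], "yaw": 0},
    {"linear": [0, -0.15, 0], "yaw": 0},
    {"linear": [0, -0.16, 0], "yaw": 0},
  ],
)

```text
t: 40.75
tool_pos: [0.4233, -0.3478, 0.2324]
orientation: [-0.219, 2.095, -2.125]
force: [-0.4, 0.3, -1.1]
opening: 0.0518
```

Run:
```python
from h import *
to((.5715,.025,.22),78.3)
```

```text
tcp [ 0.4233 -0.3478  0.2324] shift [-0.2225  0.0078 -0.334 ] yaw 0.4137 jaw -78.0 ydir [ 0.004 -0.014 -1.   ] q [-0.78 -0.02  1.64 -0.01  1.52  0.59] t 40.75 open 0.0518
```

Emit:
carry_out(
  increments=[
    {"linear": [-0.03, 0, -0.045], "yaw": 0.083},
    {"linear": [-0.062, 0, -0.093], "yaw": 0.166},
    {"linear": [-0.095, 0, -0.142], "yaw": 0.25},
    {"linear": [-0.127, 0, -0.19], "yaw": 0.332},
    {"linear": [-0.16, 0, -0.24], "yaw": 0.414},
  ],
)

```text
t: 41.38
tool_pos: [0.5294, -0.078, 0.2269]
orientation: [-0.223, -2.099, 2.127]
force: [0.8, -0.7, -1.8]
opening: 0.0518
```

Run:
```python
from h import *
to((.5715,.025,.15),78.3)
```

```text
tcp [ 0.5294 -0.078   0.2269] shift [-0.0196  0.0756 -0.1105] yaw -0.0035 jaw -101.9 ydir [ 0.001 -0.013 -1.   ] q [-0.23 -0.05  1.67 -0.01  1.51  1.55] t 41.38 open 0.0518
```

Emit:
carry_out(
  increments=[
    {"linear": [-0.01, 0, -0.05], "yaw": 0},
    {"linear": [-0.02, 0, -0.11], "yaw": 0},
    {"linear": [-0.02, 0.02, -0.11], "yaw": 0},
    {"linear": [-0.02, 0.06, -0.11], "yaw": 0},
    {"linear": [-0.02, 0.08, -0.11], "yaw": 0},
  ],
)

```text
t: 42.0
tool_pos: [0.5691, 0.0238, 0.1409]
orientation: [-0.216, -2.095, 2.125]
force: [0.0, -0.2, -1.3]
opening: 0.0518
```

Run:
```python
from h import *
to((.5715,.025,.0755),78.3)
```

```text
tcp [0.5691 0.0238 0.1409] shift [-0.0023  0.0654 -0.0026] yaw -0.0037 jaw -101.9 ydir [-0.005 -0.014 -1.   ] q [-0.04  0.11  1.67 -0.01  1.37  1.74] t 42.0 open 0.0518
```

Emit:
carry_out(
  increments=[
    {"linear": [-0.002, 0.02, -0.002], "yaw": 0},
    {"linear": [-0.002, 0.04, -0.002], "yaw": 0},
    {"linear": [-0.002, 0.055, -0.002], "yaw": 0},
    {"linear": [-0.002, 0.061, -0.002], "yaw": 0},
    {"linear": [-0.002, 0.062, -0.002], "yaw": 0},
  ],
)

```text
t: 42.62
tool_pos: [0.5712, 0.0244, 0.079]
orientation: [-0.217, -2.095, 2.125]
force: [0.8, -0.5, -0.9]
opening: 0.0516
```

Run:
```python
from h import *
to((.5715,.025,.0755),78.3)
im=robot.read_camera('side'); cv2.imwrite('pics/s12.png',cv2.resize(im[150:280,170:330],None,fx=4,fy=4,interpolation=cv2.INTER_CUBIC))
```

```text
tcp [0.5712 0.0244 0.079 ] shift [-0.0001  0.0034 -0.0006] yaw -0.0038 jaw -101.9 ydir [-0.005 -0.014 -1.   ] q [-0.04  0.18  1.71 -0.01  1.25  1.75] t 42.62 open 0.0516
```

View pics/s12.png

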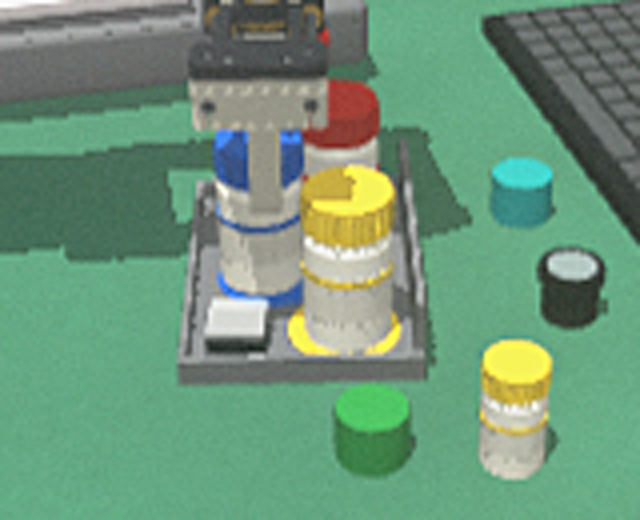

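Emit:
carry_out(
  increments=[
    {"linear": [-0.001, 0.002, 0], "yaw": 0},
    {"linear": [-0.001, 0.0035, 0], "yaw": 0},
    {"linear": [-0.001, 0.0045, 0], "yaw": 0},
    {"linear": [-0.001, 0.0045, 0], "yaw": 0},
  ],
)

```text
t: 43.18
tool_pos: [0.573, 0.0242, 0.0755]
orientation: [-0.218, -2.096, 2.126]
force: [-0.9, 0.1, 3.9]
opening: 0.0517
```

Emit:
carry_out(
  increments=[
    {"linear": [0, 0, 0], "yaw": 0},
    {"linear": [0, 0, 0], "yaw": 0},
    {"linear": [0, 0, 0], "yaw": 0},
    {"linear": [0, -0.04, 0], "yaw": 0},
    {"linear": [0, -0.09, 0], "yaw": 0},
  ],
  gripper=0.75,
)

```text
t: 43.8
tool_pos: [0.5718, 0.0255, 0.1648]
orientation: [-0.214, -2.094, 2.124]
force: [-0.3, 0.1, -0.3]
opening: 0.0696
```

Emit:
carry_out(
  increments=[
    {"linear": [0.01, -0.045, 0], "yaw": 0},
    {"linear": [0.02, -0.1, 0], "yaw": 0},
    {"linear": [0.03, -0.14, 0], "yaw": 0},
    {"linear": [0.03, -0.14, 0], "yaw": 0},
    {"linear": [0.03, -0.14, 0], "yaw": 0},
  ],
)

```text
t: 44.42
tool_pos: [0.5433, 0.0336, 0.3041]
orientation: [-0.214, -2.094, 2.124]
force: [0.3, -0.1, -0.4]
opening: 0.0699
```

Run:
```python
from h import *
to((.54,.02,.3),78.3)
p=robot.camera_params('wrist'); im=robot.read_camera('wrist'); cv2.imwrite('pics/w6.png',im); np.save('w6.npy',p,allow_pickle=True)
cv2.imwrite('pics/w6c.png',cv2.resize(im[85:195,165:325],None,fx=5,fy=5,interpolation=cv2.INTER_CUBIC))
```

```text
tcp [0.5433 0.0336 0.3041] shift [0.0004 0.0043 0.0139] yaw -0.0037 jaw -101.9 ydir [-0.008 -0.014 -1.   ] q [-0.02 -0.03  1.52 -0.01  1.66  1.75] t 44.42 open 0.0699
```

View pics/w6.png

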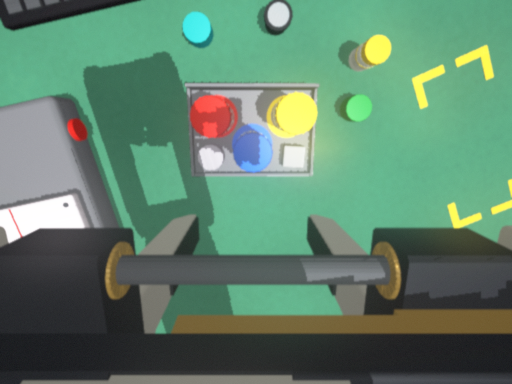

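View pics/w6c.png

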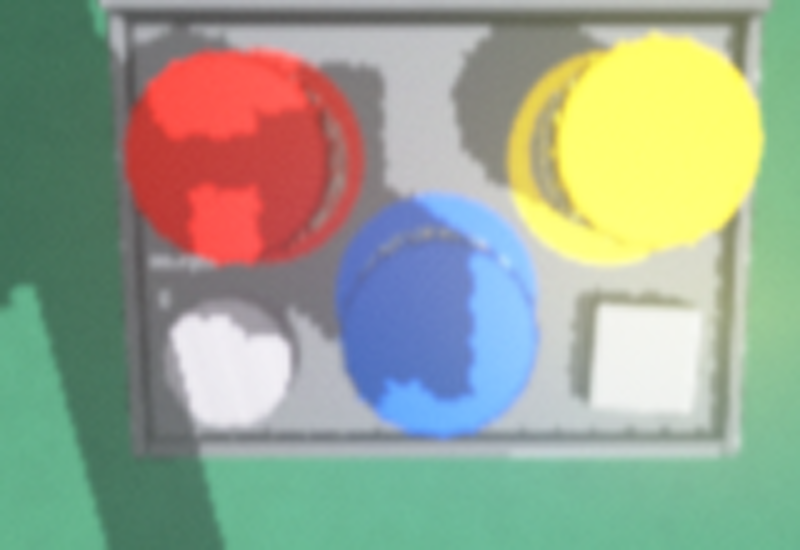

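Run:
```python
from h import *
p=np.load('w6.npy',allow_pickle=True).item()
f=lambda a,b:(165+(a+.5)/5-.5,85+(b+.5)/5-.5)
S=dict(red=(.6267,.07),blue=(.5715,.025),yel=(.6043,-.04),steel=(.567,.0902))
for n,uv,z in [('red',(226,157),.102),('yel',(660,142),.102),('blue',(440,332),.102),('steel',(230,364),.037)]:
    X=ray(p,f(*uv),z); d=X[:2]-S[n]; print(n,X.round(4),'off spot',d.round(4),np.hypot(*d).round(4))
```

```text
red [0.6248 0.0681 0.102 ] off spot [-0.0019 -0.0019] 0.0027
yel [ 0.6058 -0.04    0.102 ] off spot [ 0.0015 -0.    ] 0.0015
blue [0.5705 0.0243 0.102 ] off spot [-0.001  -0.0007] 0.0012
steel [0.5672 0.0903 0.037 ] off spot [0.0002 0.0001] 0.0003
```

Run:
```python
from h import *
cv2.imwrite('pics/s13.png',robot.read_camera('side'))
it=robot.read_camera('top'); pt=robot.camera_params('top')
for q in blobs(mask(it,10,23,90),60):
    if q[0][0]<140: print(q,ray(pt,q[0],.127))
```

```text
(array([ 94.5, 245.3]), [84, 237, 22, 18, 287]) [0.48548173 0.36597947 0.127     ]
```

View pics/s13.png

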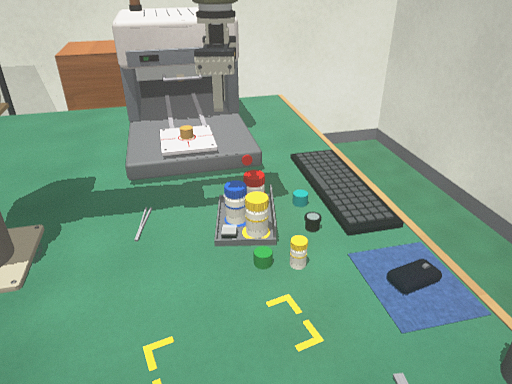

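Run:
```python
from plant import robot
print(robot.close_job())
```

```text
the job is handed in; nothing more can be done
None
```

The job is done and handed in, with about 44.5 s on the robot's clock. I moved the blue, red and yellow jars to the side area and stood the brass disc on the red ring. I then put the jars back on their own spots: yellow, red, blue.

**Last checks:**
- **Jars:** the wrist camera put red 2.7 mm, yellow 1.5 mm and blue 1.2 mm from their spot centres. All three stand upright in the last side picture.
- **Steel disc:** it reads 0.3 mm from where it first stood.
- **Brass disc:** the wrist camera put it within 1 mm of the ring's centre just after release. It still stands on the ring in the last side picture.
- **Robot:** the gripper was clear of everything, at 0.30 m height.

**One disagreement:** the last top-camera reading of the brass disc was about 5 mm off the ring's centre, still inside the 10 mm limit. That colour blob measured 22 × 18 pixels, too big for the disc alone, so it probably took in part of the ring or the disc's side. I trusted the wrist reading.

The tool also drifted up to about 0.03 rad from vertical during the run. The jars and disc still settled flat on release.

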